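# Fetch the block plane from behind the tins

### The job

The block plane lies at the back of the supplies tray, behind a blue tin, a red tin and a yellow glue bottle. Stand all three of those on the green mat, then fetch the plane and set it down on the dark wooden rest, in the middle of the white outline and lying along it (either end may lead); only when it lies there, put each of the three back in the tray, centred on the pad of its own colour. Keep the tins and the bottle upright throughout.

Things in the scene. Friction and masses are not known exactly. Their poses are not given: they have to be found in the camera images.
- blue_tin: blue round tin with a paper band and a steel lid, diameter 54 mm, straight side up to 94 mm, 100 mm high overall, about 0.3 kg. Origin: centre of its underside, z up its axis. Grip the side about 75 mm above the underside. Starts upright on the blue pad.
- red_tin: red round tin with a white band and a small black cap, diameter 50 mm, straight side up to 92 mm, 115 mm high overall, about 0.3 kg. Origin: centre of its underside, z up its axis. Grip the side about 75 mm above the underside. Starts upright on the red pad.
- yellow_bottle: yellow round glue bottle with a white band and an orange nozzle, diameter 52 mm, straight side up to 90 mm, 116 mm high overall, about 0.25 kg. Origin: centre of its underside, z up its axis. Grip the side about 75 mm above the underside. Starts upright on the yellow pad.
- plane: block plane of dark steel with wooden lever cap and brass front knob, lying on its sole; 140 mm long (x, knob at +x), 44 mm wide (y), flat sides 30 mm high over the middle 110 mm, 40 mm high overall, about 0.6 kg, balanced at its middle. Origin: centre of the sole. Grip it across its width at the middle, 22 mm above the sole. Starts along the tray's y, some 15 mm behind the tins' sides.
- pad_blue: blue square pad, 70 x 70 x 3 mm, fixed on the supplies tray in a row of three (84 mm apart, places change). Origin: centre of its underside; x and y as the tray's. The pad's top is 13 mm above the bench. Home of the blue tin.
- pad_red: red square pad, 70 x 70 x 3 mm, fixed on the supplies tray in a row of three (84 mm apart, places change). Origin: centre of its underside; x and y as the tray's. The pad's top is 13 mm above the bench. Home of the red tin.
- pad_yellow: yellow square pad, 70 x 70 x 3 mm, fixed on the supplies tray in a row of three (84 mm apart, places change). Origin: centre of its underside; x and y as the tray's. The pad's top is 13 mm above the bench. Home of the yellow bottle.
- mat: green mat fixed flat on the bench, 280 mm (x) x 120 mm (y) x 4 mm, to the left or right of the tray: the side area, with room for the three in a row along its x. Origin: centre of its underside; its top is 4 mm up.
- rest: dark wooden board fixed flat on the bench, 200 mm (x) x 120 mm (y) x 12 mm, with a white painted outline 152 x 56 mm in the middle of its flat top, on the other side of the tray from the mat: the plane's rest. Origin: centre of its underside; its top is 12 mm up; the outline's long way is its x.
- tray: fixed plywood supplies tray, 190 mm (x) x 260 mm (y), floor 10 mm above the bench, lip 22 mm above the bench. Origin: centre of its underside. Pads in a row along its y at x = -45 mm; the plane lies at about x = +23 mm, with 40 mm free behind it. A tape roll (36 mm wide, 18 high) and a brass weight (30 wide, 28 high) stand in the back (+x) corners, at y = +-101 mm.
Things that resemble listed ones, but are neither listed nor needed, are in the scene too. What is shaped like the rest but grey or orange is not meant.

How it is judged:
By the outcome, as a careful person would: the job done as asked, in the order asked, and still so for the second after the job is handed in, with the robot touching nothing.
It also fails if it takes over 144 s, if anything falls off the work surface, if the arm or the gripper's body presses on something with over 40 N, if the wrist force passes 120 N, or if a joint passes its speed limit or range.

### The arm

A 6-joint arm with a two-finger parallel gripper is mounted at the origin on the work surface. World frame = base frame: x ahead of the robot, y to its left, z up, the work surface at z = 0. Lengths are in mm, angles in rad, forces in N, time in s.
With the tool pointing down it reaches from about 375 to 900 mm from the base axis. Payload 3.1 kg.
Tool frame: the origin (TCP) lies between the finger pads; the fingertips stand arm.nose_length ahead of it and the grasp point (between the pads) is the TCP (arm.nose_length is the distance from the TCP to the fingertips, in mm); z points along the fingers, y is the line along which they close (so a half turn about z gives the same grasp; the last joint's range is limited). The gripper opens to 87 mm and grips with 3 to 60 N. Pads are 19 mm wide; open, the fingers measure 117 mm over their backs; the gripper's body (75 mm by 190 mm) begins 51 mm behind the grasp point.
Start: joints at [-1.393, 0.527, 1.433, -0, 1.181, -0.178], TCP at [218.32, -585.605, 207.548] pointing down, gripper open.
Joint ranges: [-3.08, 3.08], [-0.75, 2.2], [0.22, 2.44], [-1.43, 4.57], [0, 2.65], [-2.85, 2.85]. Speed limits (rad/s): [2.79, 2.79, 3.14, 3.14, 3.14, 3.14].

### API

Orientations are given as a rotation vector (axis times angle).
In Python, from cell import arm gives the robot as it stands.
- The arm moves only by the shell command python3 -m handwheel 'ROWS' [OPENING]. ROWS is JSON, a list of rows, each an object with "slide": the shift along the tool's x, y, z normalised to -1 to 1, where 1 is 200 mm, a list of three; "dr": the turn, a rotation vector about the tool's x, y, z normalised to -1 to 1, where 1 is 0.5 rad, a list of three. In form: [{"slide": [tx, ty, tz], "dr": [ax, ay, az]}, ...]. A call has 1 to 20 rows; each row shifts and turns the commanded pose from where the row before left it, along the tool's axes as they then stand; what a row does not reach is not made up. A row lasts 1/10 s, in which the tool goes at most 50 mm and 8.59 degrees, less where a joint would pass 70% of its speed; a pose out of reach is approached as far as the arm can. A call with a number of a shift or a turn outside -1 to 1 is refused whole. A call with a gripper value outside its range is refused whole. OPENING is the gripper command: -1 is shut, 1 is fully open, values between are in proportion, set as the call begins (- or left out, the last holds). The fingers move at their own pace and stop on an object; the grip force is fixed at half the most. Time passes only in rows, so rows that do not move let the fingers close. It gives the time, the measured TCP pose, the force, the opening and the grip force at its end, in the units of the state.
- arm.state(): the state, without advancing time (a new reading comes with each control period).
- arm.camera(name): name is "side" or "top"; returns a dict with "pixels" (420x560x3 uint8, red, green, blue), "fx", "fy", "cx", "cy" (pixels), "extrinsics" (4x4, takes a point from camera to world coordinates). Camera axes: x right, y down, z forward; pixel columns grow to the right and rows downward; lengths in mm; the calibration is good to about 2 mm. A picture is of the moment at which its call begins. There is no depth.
- arm.sign_off(): hands the job in; it is judged then, once.
The state is a dict: "t": time; "joint_positions": joint angles; "qvel": joint speeds; "joint_torque": joint torques, N m; "tool_pos": TCP position; "orientation": TCP orientation; "wrist_force": force on the tool from outside, world axes, zero at the start; "torque": the same for the moment, N m; "width": opening from 0.0 (shut) to 1.0 (fully open); "grip_force": force on a finger pad.
Only numpy, scipy, OpenCV 4.12 (cv2) and the standard library are available. Lean on these libraries where they do the work, as an engineer would, in place of code of your own. Each camera call takes 0.05 s, during which the arm holds its last target. There are 200 camera calls.

## Working session

There is one attempt and no reset: what is moved stays moved. The work goes in short steps, Python scripts to look and compute and a shell command to move; the robot and the scene stay as the last step left them, time stands still between calls to the robot, and variables do not carry over. Pictures are saved under pics/ and viewed, at most 14 in all, crops included, and the job is handed in when it is done.

```bash
mkdir -p pics; ls
python3 - <<'E'
from cell import arm
import cv2,numpy as np
for n in("top","side"):
    c=arm.camera(n);cv2.imwrite(f"pics/{n}0.png",c["pixels"][:,:,::-1])
    print(n,c["fx"],c["cx"],c["cy"],np.round(c["extrinsics"],3).tolist())
print(arm.state(),arm.nose_length)
E
```

```text
pics
top 517.5982385874767 282.5830529409647 211.4561164031699 [[0.021, -0.997, 0.074, 314.985], [-1.0, -0.02, 0.007, -109.953], [-0.005, -0.075, -0.997, 1244.428], [0.0, 0.0, 0.0, 1.0]]
side 435.1364838435471 283.6857578416038 203.04374475626125 [[-0.988, -0.123, 0.095, 302.291], [-0.155, 0.748, -0.646, 680.372], [0.008, -0.653, -0.758, 986.818], [0.0, 0.0, 0.0, 1.0]]
{'t': 0.1, 'joint_positions': array([-1.39254164e+00,  5.28367444e-01,  1.43375468e+00, -2.42096063e-05,
        1.18139363e+00, -1.78509485e-01]), 'qvel': array([ 7.29215778e-04, -2.53332138e-03, -3.89005758e-03,  2.27844952e-03,
        3.13362909e-03,  2.78260582e-05]), 'joint_torque': array([-8.52072503e-05, -4.40986490e+01, -1.77150464e+01,  6.34216983e-02,
        5.33908478e-02, -5.05609114e-05]), 'tool_pos': array([ 218.17088594, -584.96301196,  206.67924673]), 'orientation': array([-3.08984689e+00, -5.57109553e-01,  3.47613825e-05]), 'wrist_force': array([ 1.02838928, -0.14526356, -0.5180172 ]), 'torque': array([0.05393564, 0.02533792, 0.01490955]), 'grip_force': 0.0, 'width': 1.0006849757371035} 19.0
```

View pics/top0.png

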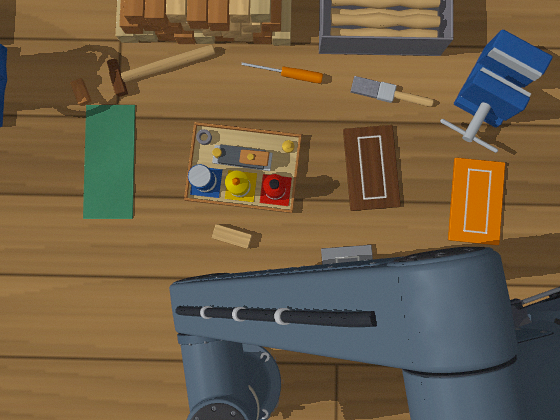

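View pics/side0.png

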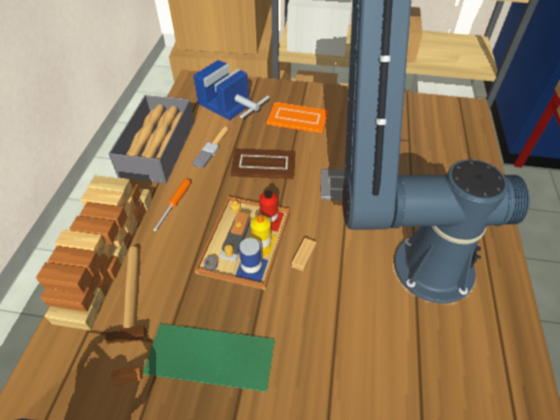

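The top view shows:
- the mat at (109,161)
- the tray at (243,167), with tins blue (203,180), yellow (237,184) and red (274,187), and the plane at (243,157)
- three boards: dark at (371,167), orange at (478,200) and a grey one at (348,253), half under the arm

The dark wooden board with the white outline, on the far side of the tray from the mat, is the rest. I'll confirm that in one enlarged crop.

```bash
cat > h.py <<'E'
from cell import arm
import cv2,numpy as np
def shot(n):
    c=arm.camera(n);c["hsv"]=cv2.cvtColor(c["pixels"],cv2.COLOR_RGB2HSV);return c
def pt(c,uv,z):
    uv=np.atleast_2d(np.array(uv,float));E=c["extrinsics"]
    d=np.c_[(uv[:,0]-c["cx"])/c["fx"],(uv[:,1]-c["cy"])/c["fy"],np.ones(len(uv))]@E[:3,:3].T
    return (E[:3,3]+d*((z-E[2,3])/d[:,2])[:,None])[:,:2]
def proj(c,p):
    E=c["extrinsics"];q=(np.array(p,float)-E[:3,3])@E[:3,:3]
    return [c["fx"]*q[0]/q[2]+c["cx"],c["fy"]*q[1]/q[2]+c["cy"]]
def blob(c,lo,hi,roi=None):
    m=cv2.inRange(c["hsv"],lo,hi)
    if roi: k=np.zeros_like(m);x0,y0,x1,y1=roi;k[y0:y1,x0:x1]=1;m=m*k
    cs,_=cv2.findContours(m,cv2.RETR_EXTERNAL,cv2.CHAIN_APPROX_NONE)
    return max(cs,key=cv2.contourArea) if cs else None
def rect(c,cnt,z):
    r=cv2.minAreaRect(pt(c,cnt[:,0,:],z).astype(np.float32))
    return np.round(r[0],1),np.round(r[1],1),round(r[2],1)
E
python3 - <<'E'
from h import *
t=shot("top");s=shot("side")
print("mat",rect(t,blob(t,(60,80,40),(85,255,200)),4),rect(s,blob(s,(60,80,40),(85,255,200)),4))
for n,c,roi in(("top",t,(345,128,398,208)),("side",s,(236,150,292,177))):
    b=blob(c,(0,0,150),(180,70,255),roi)
    print("outline",n,rect(c,b,12))
for n,c,b in(("t",t,(170,110,420,225)),("s",s,(190,140,310,290))):
    x0,y0,x1,y1=b
    im=c["pixels"][y0:y1,x0:x1,::-1]
    k=3 if n=="t" else 4
    cv2.imwrite(f"pics/{n}c.png",cv2.resize(im,None,fx=k,fy=k,interpolation=cv2.INTER_CUBIC))
E
```

```text
mat (array([521.7, 322.6]), array([276.9, 119.8]), 1.2) (array([520.3, 324.7]), array([277.2, 118.3]), 1.2)
outline top (array([ 518.7, -312.6]), array([151.2,  55.7]), 6.1)
outline side (array([ 572.9, -294.8]), array([41.8, 79.6]), 51.7)
```

View pics/tc.png

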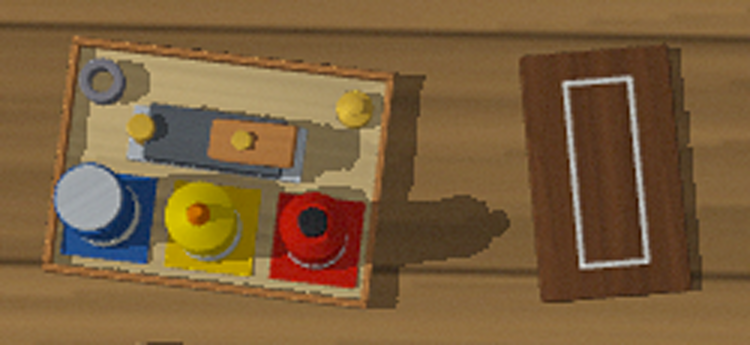

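View pics/sc.png

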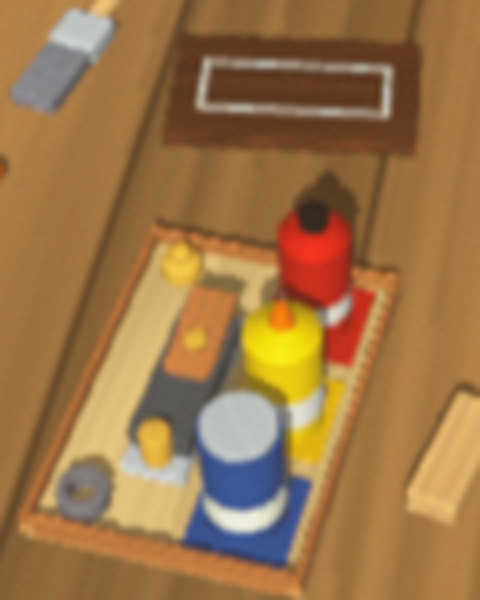

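The crop confirms the dark board with a 151×56 outline is the rest, and the side view agrees. The tray's outer corners in the top crop are (74,38), (394,73), (368,306) and (44,270). Next I'll measure the tray, lids and plane.

Run:
```python
from h import *
t=shot("top");s=shot("side")
for c,q in((t,np.array([[74,38],[394,73],[368,306],[44,270]])/3+[170,110]),(s,np.array([[22,530],[158,224],[396,275],[298,592]])/4+[190,140])):
    q=q-0.33
    P=pt(c,q,22);ctr=P.mean(0)
    ly=(P[0]+P[3]-P[1]-P[2])/2; lx=(P[0]+P[1]-P[2]-P[3])/2
    a=(np.arctan2(-ly[0],ly[1])+np.arctan2(lx[1],lx[0]))/2
    print("tray",ctr.round(1),np.hypot(*ly).round(1),np.hypot(*lx).round(1),np.degrees(a).round(2))
    R=np.array([[np.cos(a),-np.sin(a)],[np.sin(a),np.cos(a)]])
    print(" pads y=84,0,-84",[(ctr+R@[-45,k]).round(1).tolist() for k in(84,0,-84)],"plane~",(ctr+R@[23,0]).round(1))
print("pads:")
for n,lo,hi,r in(("blue",(105,120,40),(125,255,255),(187,160,224,202)),("yellow",(24,150,60),(32,255,255),(222,165,260,204)),("red",(0,180,60),(4,255,255),(257,165,296,210))):
    b=blob(t,lo,hi,r);print(n,rect(t,b,13),cv2.boundingRect(b))
hs=lambda c,uv:c["hsv"][uv[1],uv[0]]
b=blob(t,(0,0,120),(180,60,255),(185,160,216,194));print("lid",pt(t,[cv2.minEnclosingCircle(b)[0]],113),cv2.minEnclosingCircle(b))
b=blob(t,(0,0,0),(180,255,60),(264,175,284,193));print("cap",cv2.minEnclosingCircle(b),pt(t,[cv2.minEnclosingCircle(b)[0]],128))
b=blob(t,(6,150,100),(19,255,255),(228,172,246,192));print("noz",cv2.minEnclosingCircle(b),pt(t,[cv2.minEnclosingCircle(b)[0]],129))
b=blob(s,(0,0,100),(180,60,255),(238,236,264,258));print("lid s",cv2.minEnclosingCircle(b),pt(s,[cv2.minEnclosingCircle(b)[0]],113))
# plane dark body + sole
b=blob(t,(90,0,40),(130,110,255),(211,144,273,171));
if b is not None: print("plane",rect(t,b,20),cv2.boundingRect(b))
```

```text
tray [511.4  -4.8] 257.8 187.7 -5.26
 pads y=84,0,-84 [[474.3, 82.9], [466.6, -0.7], [458.9, -84.4]] plane~ [534.3  -6.9]
tray [5.082e+02 3.000e-01] 269.6 183.2 -5.28
 pads y=84,0,-84 [[471.1, 88.1], [463.4, 4.5], [455.6, -79.2]] plane~ [531.1  -1.8]
pads:
blue (array([475.8,  85.4]), array([71.8, 69.5]), 84.8) (190, 167, 32, 31)
yellow (array([467.9,   2.7]), array([74.2, 70.8]), 84.0) (225, 170, 32, 32)
red (array([460.5, -83.2]), array([68.6, 71.6]), 84.3) (260, 174, 32, 32)
lid [[476.46422592  82.99195095]] ((199.37640380859375, 174.96067810058594), 11.544229507446289)
cap ((273.95098876953125, 183.6568603515625), 4.761307716369629) [[458.51140142 -82.26808455]]
noz ((236.0, 181.0), 3.6056511402130127) [[4.62546036e+02 2.43264729e-01]]
lid s ((250.5, 244.0), 12.659089088439941) [[471.57725923  79.76038803]]
plane (array([535.5,  -1.8]), array([138.2,  46.9]), 83.2) (213, 145, 59, 26)
```

```bash
cat >> h.py <<'E'
from scipy.spatial.transform import Rotation as Ro
def where():
    s=arm.state();R=Ro.from_rotvec(s["orientation"]).as_matrix()
    phi=np.degrees(np.arctan2(R[1,1],R[0,1]))
    print("t",round(s["t"],1),"tcp",s["tool_pos"].round(1),"phi",phi.round(2),"tilt",R[:2,2].round(4),"w",round(s["width"]*87,1),"g",round(s["grip_force"],1),"F",s["wrist_force"].round(1));return s,R,phi
def togo(x,y,z,ph=None):
    "slide in row units (200 mm), dr in row units (.5 rad); slide in axes as they stand, and after the turn"
    s,R,phi=where();d=np.array([x,y,z])-s["tool_pos"]
    t=0 if ph is None else -np.radians(ph-phi)
    print(" slide now",(R.T@d/200).round(3),"| turn dz",round(t/.5,3),"| slide after turn",((R@Ro.from_rotvec([0,0,t]).as_matrix()).T@d/200).round(3))
E
python3 -m handwheel '[{"slide":[0,0,0],"dr":[0,0,-0.28]},{"slide":[0,0,0],"dr":[0,0,-0.28]},{"slide":[0,0,0],"dr":[0,0,-0.28]},{"slide":[0,0,0],"dr":[0,0,-0.28]},{"slide":[0,0,0],"dr":[0,0,-0.28]},{"slide":[0,0,0],"dr":[0,0,-0.28]},{"slide":[0,0,0],"dr":[0,0,-0.28]},{"slide":[0,0,0],"dr":[0,0,-0.28]},{"slide":[0,0.19,0],"dr":[0,0,0]},{"slide":[0,0.19,0],"dr":[0,0,0]},{"slide":[0,0.19,0],"dr":[0,0,0]},{"slide":[0,0.19,0],"dr":[0,0,0]},{"slide":[0,0.19,0],"dr":[0,0,0]},{"slide":[0,0,0],"dr":[0,0,0]}]' 1
python3 -c "
from h import *
togo(475.5,83.5,207,-5.3)"
```

```text
t: 1.7
tool_pos: [412.6, -602.8, 207.0]
orientation: [2.316, 2.118, 0.002]
wrist_force: [0.1, 0.3, -0.2]
width: 0.997
grip_force: 0.0
t 1.7 tcp [ 412.6 -602.8  207. ] phi -5.11 tilt [ 0.0028 -0.0009] w 86.8 g 0.0 F [ 0.1  0.3 -0.2]
 slide now [ 3.446e+00  7.000e-03 -2.000e-03] | turn dz 0.007 | slide after turn [ 3.446e+00 -4.000e-03 -2.000e-03]
```

```bash
python3 -m handwheel '[{"slide":[0.1,0,0],"dr":[0,0,0.007]},{"slide":[0.19,0,0],"dr":[0,0,0]},{"slide":[0.2,0,0],"dr":[0,0,0]},{"slide":[0.2,0,0],"dr":[0,0,0]},{"slide":[0.2,0,0],"dr":[0,0,0]},{"slide":[0.2,0,0],"dr":[0,0,0]},{"slide":[0.2,0,0],"dr":[0,0,0]},{"slide":[0.2,0,0],"dr":[0,0,0]},{"slide":[0.2,0,0],"dr":[0,0,0]},{"slide":[0.2,0,0],"dr":[0,0,0]},{"slide":[0.2,0,0],"dr":[0,0,0]},{"slide":[0.2,0,0],"dr":[0,0,0]},{"slide":[0.2,0,0],"dr":[0,0,0]},{"slide":[0.2,0,0],"dr":[0,0,0]},{"slide":[0.2,0,0],"dr":[0,0,0]},{"slide":[0.2,0,0],"dr":[0,0,0]},{"slide":[0.2,0,0],"dr":[0,0,0]},{"slide":[0.15,0,0],"dr":[0,0,0]},{"slide":[0,0,0],"dr":[0,0,0]}]'
python3 -c "
from h import *
togo(475.5,83.5,88,-5.3)
t=shot('side');cv2.imwrite('pics/s2.png',cv2.resize(t['pixels'][140:340,150:350,::-1],None,fx=3,fy=3))
t=shot('top');
b=blob(t,(0,0,0),(180,255,60),(264,175,284,193))
print(pt(t,[cv2.minEnclosingCircle(b)[0]],128) if b is not None else 0)"
```

```text
t: 3.6
tool_pos: [473.8, 83.8, 207.7]
orientation: [-2.322, -2.115, -0.001]
wrist_force: [-0.4, -1.1, 0.8]
width: 1.001
grip_force: 0.0
t 3.6 tcp [473.8  83.8 207.7] phi -5.35 tilt [0.0001 0.0007] w 87.1 g 0.0 F [-0.4 -1.1  0.8]
 slide now [-0.001  0.009  0.598] | turn dz -0.002 | slide after turn [-0.001  0.009  0.598]
[[458.51140142 -82.26808455]]
```

View pics/s2.png

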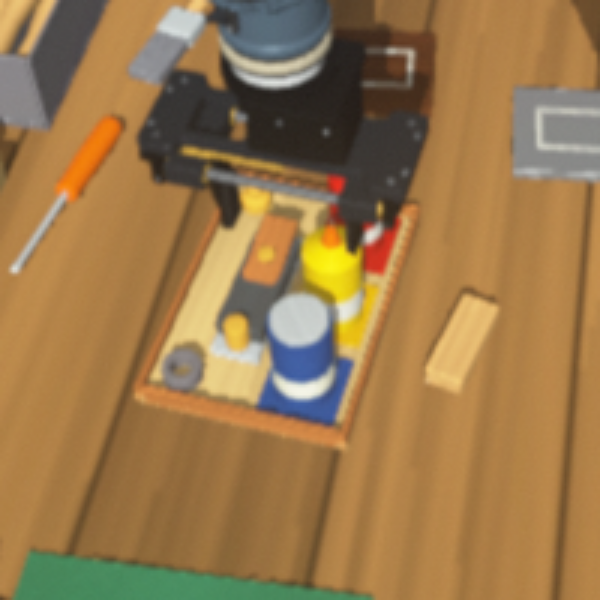

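The side view shows the open fingers at crop (228,220) and (355,245), above and square over the blue tin, whose lid is at (300,315). I'll descend and grip.

```bash
python3 -m handwheel '[{"slide":[0,0.008,0.08],"dr":[0,0,0]},{"slide":[0,0,0.12],"dr":[0,0,0]},{"slide":[0,0,0.12],"dr":[0,0,0]},{"slide":[0,0,0.12],"dr":[0,0,0]},{"slide":[0,0,0.1],"dr":[0,0,0]},{"slide":[0,0,0.05],"dr":[0,0,0]},{"slide":[0,0,0],"dr":[0,0,0]},{"slide":[0,0,0],"dr":[0,0,0]}]'
python3 -c "
from h import *
where()"
python3 -m handwheel '[{"slide":[0,0,0],"dr":[0,0,0]},{"slide":[0,0,0],"dr":[0,0,0]},{"slide":[0,0,0],"dr":[0,0,0]},{"slide":[0,0,0],"dr":[0,0,0]},{"slide":[0,0,0],"dr":[0,0,0]},{"slide":[0,0,0],"dr":[0,0,0]},{"slide":[0,0,0],"dr":[0,0,0]},{"slide":[0,0,0],"dr":[0,0,0]}]' -1
python3 -c "
from h import *
where();togo(437,321,207,-5.3)"
```

```text
t: 4.5
tool_pos: [476.5, 80.4, 90.0]
orientation: [2.328, 2.109, 0.001]
wrist_force: [0.5, 0.5, 0.4]
width: 0.998
grip_force: 0.0
t 4.5 tcp [476.5  80.4  90. ] phi -5.65 tilt [ 0.0007 -0.0002] w 86.9 g 0.0 F [0.5 0.5 0.4]
t: 5.3
tool_pos: [475.5, 81.3, 89.6]
orientation: [-2.326, -2.11, 0.001]
wrist_force: [-1.7, -0.1, 3.5]
width: 0.596
grip_force: 30.0
t 5.3 tcp [475.5  81.3  89.6] phi -5.58 tilt [-0.001   0.0001] w 51.9 g 30.0 F [-1.7 -0.1  3.5]
t 5.3 tcp [475.5  81.3  89.6] phi -5.58 tilt [-0.001   0.0001] w 51.9 g 30.0 F [-1.7 -0.1  3.5]
 slide now [ 1.174 -0.308 -0.587] | turn dz -0.01 | slide after turn [ 1.176 -0.303 -0.587]
```

```bash
python3 -m handwheel '[{"slide":[0,0,-0.03],"dr":[0,0,0]},{"slide":[0,0,-0.07],"dr":[0,0,0]},{"slide":[0,0,-0.12],"dr":[0,0,0]},{"slide":[0,0,-0.13],"dr":[0,0,0]},{"slide":[0.05,0.02,-0.1],"dr":[0,0,0]},{"slide":[0.12,0.05,0],"dr":[0,0,0]},{"slide":[0.17,0.08,0],"dr":[0,0,0]},{"slide":[0.18,0.08,0],"dr":[0,0,0]},{"slide":[0.18,0.08,0],"dr":[0,0,0]},{"slide":[0.18,0.08,0],"dr":[0,0,0]},{"slide":[0.17,0.08,0],"dr":[0,0,0]},{"slide":[0.12,0.06,0],"dr":[0,0,0]},{"slide":[0.06,0.03,0],"dr":[0,0,0]},{"slide":[0.02,0.01,0],"dr":[0,0,0]},{"slide":[0,0,0],"dr":[0,0,0]}]'
python3 -c "
from h import *
togo(612,324,80.5)
s=shot('side');t=shot('top');cv2.imwrite('pics/s3.png',np.hstack([cv2.resize(s['pixels'][250:420,100:300,::-1],(400,340)),cv2.resize(t['pixels'][50:220,50:250,::-1],(400,340))]))"
```

```text
t: 6.8
tool_pos: [613.2, 318.8, 178.4]
orientation: [-2.326, -2.111, 0.003]
wrist_force: [-1.3, 0.3, -3.3]
width: 0.593
grip_force: 30.0
t 6.8 tcp [613.2 318.8 178.4] phi -5.55 tilt [-0.0019 -0.0009] w 51.6 g 30.0 F [-1.3  0.3 -3.3]
 slide now [ 0.026 -0.007  0.49 ] | turn dz 0.0 | slide after turn [ 0.026 -0.007  0.49 ]
```

View pics/s3.png

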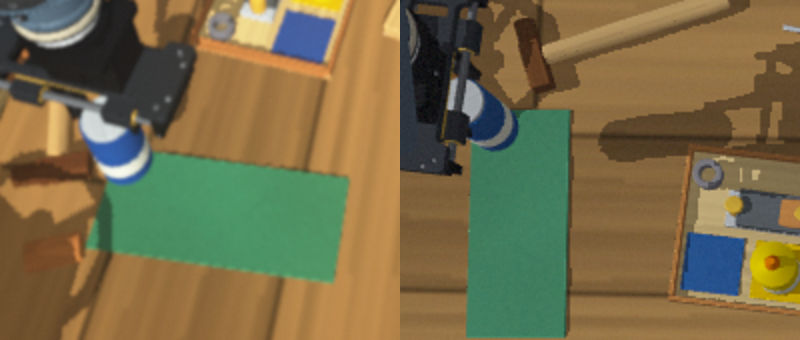

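The blue tin hangs upright over the mat's far end and its pad is clear, so I'll set it down.

```bash
python3 -m handwheel '[{"slide":[0.012,-0.003,0.05],"dr":[0,0,0]},{"slide":[0.012,-0.003,0.1],"dr":[0,0,0]},{"slide":[0,0,0.12],"dr":[0,0,0]},{"slide":[0,0,0.1],"dr":[0,0,0]},{"slide":[0,0,0.06],"dr":[0,0,0]},{"slide":[0,0,0.03],"dr":[0,0,0]},{"slide":[0,0,0.015],"dr":[0,0,0]},{"slide":[0,0,0.01],"dr":[0,0,0]},{"slide":[0,0,0],"dr":[0,0,0]},{"slide":[0,0,0],"dr":[0,0,0]}]'
python3 -c "
from h import *
where()
t=shot('top');P=[]
for n,lo,hi,r in(('blue',(105,120,40),(125,255,255),(187,160,224,202)),('yellow',(24,150,60),(32,255,255),(222,165,260,204)),('red',(0,180,60),(4,255,255),(257,165,296,210))):
    b=blob(t,lo,hi,r);print(n,rect(t,b,13))"
```

```text
t: 7.9
tool_pos: [613.6, 324.0, 83.5]
orientation: [2.326, 2.11, 0.002]
wrist_force: [-0.0, -0.9, -3.1]
width: 0.596
grip_force: 30.0
t 7.9 tcp [613.6 324.   83.5] phi -5.58 tilt [0.0016 0.0005] w 51.8 g 30.0 F [-0.  -0.9 -3.1]
blue (array([475.4,  83.8]), array([68.6, 68.7]), 84.3)
yellow (array([467.9,   2.7]), array([73.6, 70.9]), 84.3)
red (array([460.7, -83.2]), array([68.6, 71.9]), 84.4)
```

```bash
python3 -m handwheel '[{"slide":[0,0,0.006],"dr":[0,0,0]},{"slide":[0,0,0.006],"dr":[0,0,0]},{"slide":[0,0,0],"dr":[0,0,0]},{"slide":[0,0,0],"dr":[0,0,0]}]'
python3 -m handwheel '[{"slide":[0,0,0],"dr":[0,0,0]},{"slide":[0,0,0],"dr":[0,0,0]},{"slide":[0,0,0],"dr":[0,0,0]},{"slide":[0,0,0],"dr":[0,0,0]},{"slide":[0,0,-0.08],"dr":[0,0,0]},{"slide":[0,0,-0.15],"dr":[0,0,0]},{"slide":[0,0,-0.2],"dr":[0,0,0]},{"slide":[0,0,-0.2],"dr":[0,0,0]},{"slide":[0,0,0],"dr":[0,0,0]}]' 0.8
python3 -c "
from h import *
togo(467,1.5,207,-5.3)"
```

```text
t: 8.35
tool_pos: [613.3, 323.9, 80.8]
orientation: [2.327, 2.11, 0.001]
wrist_force: [-1.2, -0.5, 0.3]
width: 0.594
grip_force: 30.0
t: 9.25
tool_pos: [617.7, 325.5, 215.3]
orientation: [2.322, 2.106, 0.023]
wrist_force: [1.0, 1.3, -0.2]
width: 0.898
grip_force: 0.0
t 9.2 tcp [617.7 325.5 215.3] phi -5.58 tilt [0.0154 0.0054] w 78.2 g 0.0 F [ 1.   1.3 -0.2]
 slide now [-1.686 -0.593  0.021] | turn dz -0.01 | slide after turn [-1.683 -0.601  0.021]
```

```bash
python3 -m handwheel '[{"slide":[-0.08,-0.03,0],"dr":[0,0,0]},{"slide":[-0.16,-0.06,0],"dr":[0,0,-0.005]},{"slide":[-0.2,-0.07,0],"dr":[0,0,0]},{"slide":[-0.2,-0.07,0],"dr":[0,0,0]},{"slide":[-0.2,-0.07,0],"dr":[0,0,0]},{"slide":[-0.2,-0.07,0],"dr":[0,0,0]},{"slide":[-0.2,-0.07,0],"dr":[0,0,0]},{"slide":[-0.2,-0.07,0],"dr":[0,0,0]},{"slide":[-0.14,-0.05,0],"dr":[0,0,0]},{"slide":[-0.08,-0.03,0],"dr":[0,0,0]},{"slide":[-0.02,-0.01,0],"dr":[0,0,0]},{"slide":[0,0,0],"dr":[0,0,0]},{"slide":[0,0,0],"dr":[0,0,0]}]'
python3 -c "
from h import *
togo(467,1.5,88,-5.3)
s=shot('side');cv2.imwrite('pics/s4.png',cv2.resize(s['pixels'][190:420,80:330,::-1],None,fx=2,fy=2))"
```

```text
t: 10.55
tool_pos: [462.2, 1.3, 206.5]
orientation: [2.324, 2.114, 0.001]
wrist_force: [0.3, 0.5, -0.6]
width: 0.899
grip_force: 0.0
t 10.6 tcp [462.2   1.3 206.5] phi -5.42 tilt [0.001  0.0002] w 78.3 g 0.0 F [ 0.3  0.5 -0.6]
 slide now [0.003 0.023 0.592] | turn dz -0.004 | slide after turn [0.003 0.023 0.592]
```

View pics/s4.png

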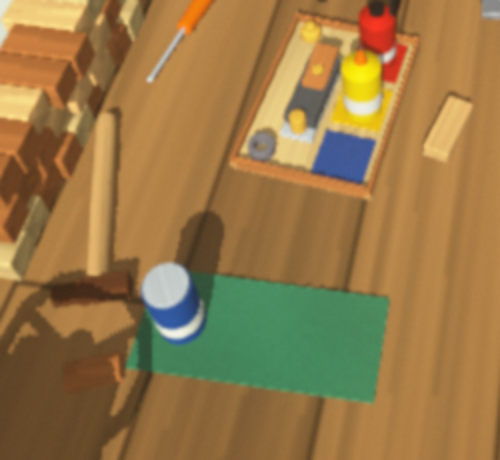

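The blue tin stands upright on the mat (crop (175,310)). Next is the yellow bottle.

```bash
python3 -m handwheel '[{"slide":[0.003,0.015,0.08],"dr":[0,0,0]},{"slide":[0,0,0.12],"dr":[0,0,0]},{"slide":[0,0,0.12],"dr":[0,0,0]},{"slide":[0,0,0.12],"dr":[0,0,0]},{"slide":[0,0,0.1],"dr":[0,0,0]},{"slide":[0,0,0.05],"dr":[0,0,0]},{"slide":[0,0,0],"dr":[0,0,0]},{"slide":[0,0,0],"dr":[0,0,0]}]'
python3 -m handwheel '[{"slide":[0,0,0],"dr":[0,0,0]},{"slide":[0,0,0],"dr":[0,0,0]},{"slide":[0,0,0],"dr":[0,0,0]},{"slide":[0,0,0],"dr":[0,0,0]},{"slide":[0,0,0],"dr":[0,0,0]},{"slide":[0,0,0],"dr":[0,0,0]},{"slide":[0,0,0],"dr":[0,0,0]},{"slide":[0,0,0],"dr":[0,0,0]}]' -1
python3 -c "
from h import *
togo(521,322,200)"
```

```text
t: 11.4
tool_pos: [465.2, 1.3, 88.4]
orientation: [2.323, 2.114, 0.001]
wrist_force: [-0.1, 0.1, -0.0]
width: 0.901
grip_force: 0.0
t: 12.2
tool_pos: [464.0, 1.1, 90.4]
orientation: [-2.324, -2.113, 0.0]
wrist_force: [-4.7, 0.3, 23.6]
width: 0.462
grip_force: 26.1
t 12.2 tcp [464.    1.1  90.4] phi -5.44 tilt [-0.0003 -0.0001] w 40.2 g 26.1 F [-4.7  0.3 23.6]
 slide now [ 1.624  0.131 -0.548] | turn dz 0.0 | slide after turn [ 1.624  0.131 -0.548]
```

```bash
python3 -c "
from h import *
s=shot('side');cv2.imwrite('pics/s5.png',cv2.resize(s['pixels'][160:290,180:320,::-1],None,fx=4,fy=4,interpolation=2))
t=shot('top');cv2.imwrite('pics/t5.png',cv2.resize(t['pixels'][110:230,170:310,::-1],None,fx=4,fy=4,interpolation=2))
where()"
```

```text
t 12.3 tcp [464.    1.1  90.4] phi -5.44 tilt [-0.0002 -0.0001] w 40.4 g 26.1 F [-4.2  0.9 22.9]
```

View pics/s5.png

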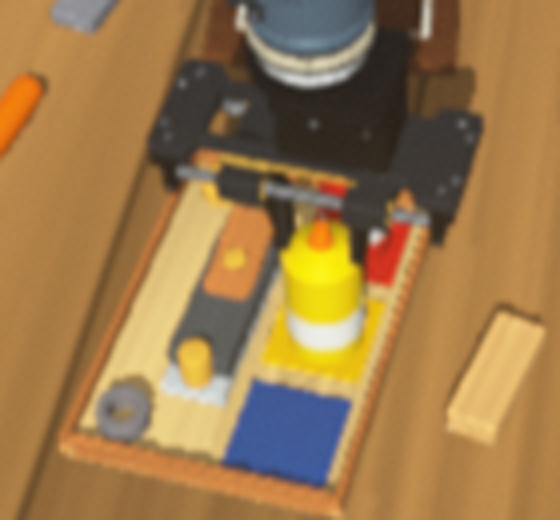

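View pics/t5.png

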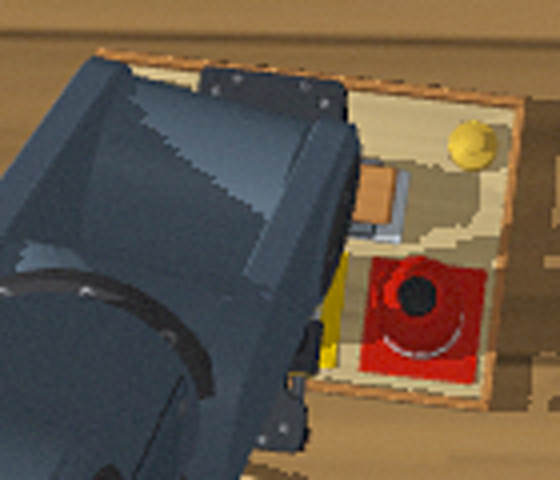

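```bash
python3 -c "
from h import *
s=shot('side')
f=lambda p:np.round((np.array(proj(s,p))-[180,160])*4)
print('tips',f([464+26,-1.5,71]),f([464-26,3.6,71]),'axis',f([467,1.5,13]),f([467,1.5,103]),f([467,1.5,129]))
print('blue pad ctr',f([475.4,83.8,13]))
b=blob(s,(105,120,40),(125,255,255),(230,240,280,290));print('blue pad side',rect(s,b,13))
b=blob(s,(6,170,100),(15,255,255),(250,205,270,228));print('noz',b[:,0].mean(0),f([467,1.5,125]), (b[:,0].mean(0)-[180,160])*4)
"
```

```text
tips [283. 270.] [359. 286.] axis [319. 329.] [315. 248.] [313. 223.]
blue pad ctr [283. 429.]
blue pad side (array([472.9,  84.4]), array([63. , 63.8]), 84.6)
noz [261.10526316 216.15789474] [313. 227.] [324.42105263 224.63157895]
```

The fingers project about 20 crop px above where the reported pose puts them. With the 40 mm width and the upward 23 N, that means they are wedged on the shoulder, so the pads sit higher than reported. I'll open, go lower in small steps and try again.

```bash
python3 -m handwheel '[{"slide":[0,0,0],"dr":[0,0,0]},{"slide":[0,0,0],"dr":[0,0,0]},{"slide":[0,0,0],"dr":[0,0,0]},{"slide":[0,0,0],"dr":[0,0,0]},{"slide":[0,0,0],"dr":[0,0,0]}]' 0.8
python3 -c "
from h import *
where()"
python3 -m handwheel '[{"slide":[0,0,0.03],"dr":[0,0,0]},{"slide":[0,0,0.025],"dr":[0,0,0]},{"slide":[0,0,0],"dr":[0,0,0]},{"slide":[0,0,0],"dr":[0,0,0]}]'
python3 -c "
from h import *
where()
s=shot('side');cv2.imwrite('pics/s6.png',cv2.resize(s['pixels'][160:290,180:320,::-1],None,fx=4,fy=4,interpolation=2))
b=blob(s,(6,170,100),(15,255,255),(250,205,270,228));print(b[:,0].mean(0))"
```

```text
t: 12.85
tool_pos: [464.4, 1.0, 88.0]
orientation: [-2.324, -2.113, 0.0]
wrist_force: [0.1, -0.5, -0.3]
width: 0.832
grip_force: 0.0
t 12.8 tcp [464.4   1.   88. ] phi -5.45 tilt [-0.0005  0.0001] w 72.4 g 0.0 F [ 0.1 -0.5 -0.3]
t: 13.25
tool_pos: [464.3, 1.1, 76.7]
orientation: [-2.324, -2.113, 0.001]
wrist_force: [-0.6, -0.2, 0.2]
width: 0.899
grip_force: 0.0
t 13.2 tcp [464.3   1.1  76.7] phi -5.45 tilt [-0.0011  0.0003] w 78.2 g 0.0 F [-0.6 -0.2  0.2]
[260.         217.83333333]
```

View pics/s6.png

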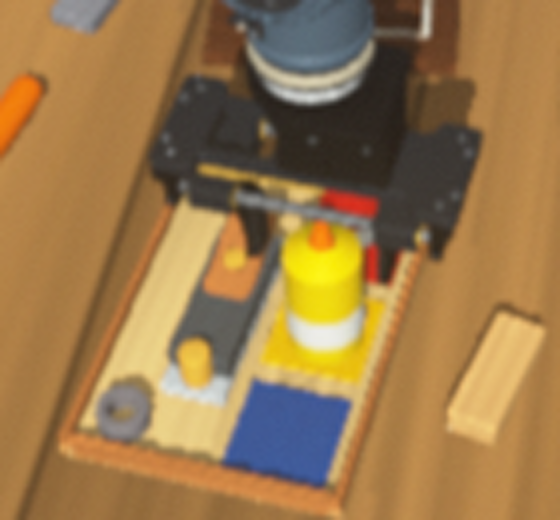

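```bash
python3 -m handwheel '[{"slide":[0,0,0],"dr":[0,0,0]},{"slide":[0,0,0],"dr":[0,0,0]},{"slide":[0,0,0],"dr":[0,0,0]},{"slide":[0,0,0],"dr":[0,0,0]},{"slide":[0,0,0],"dr":[0,0,0]},{"slide":[0,0,0],"dr":[0,0,0]}]' -1
python3 -c "
from h import *
where()
s=shot('side')
for y in(1,-19):
  for z in(57.7,82): print(y,z,[np.round((np.array(proj(s,p))-[180,160])*4) for p in([510,y-4,z],[418.5,y+4,z])])"
```

```text
t: 13.9
tool_pos: [464.4, 1.1, 77.2]
orientation: [-2.324, -2.113, 0.0]
wrist_force: [-0.0, 0.6, 1.2]
width: 0.586
grip_force: 30.0
t 13.9 tcp [464.4   1.1  77.2] phi -5.44 tilt [-0.0004  0.0001] w 51.0 g 30.0 F [-0.   0.6  1.2]
1 57.7 [array([255., 276.]), array([388., 304.])]
1 82 [array([253., 254.]), array([388., 282.])]
-19 57.7 [array([261., 253.]), array([393., 280.])]
-19 82 [array([259., 231.]), array([393., 258.])]
```

```bash
python3 -m handwheel '[{"slide":[0,0,-0.03],"dr":[0,0,0]},{"slide":[0,0,-0.07],"dr":[0,0,0]},{"slide":[0,0,-0.12],"dr":[0,0,0]},{"slide":[0,0,-0.13],"dr":[0,0,0]},{"slide":[0.05,0,-0.1],"dr":[0,0,0]},{"slide":[0.12,0.01,0],"dr":[0,0,0]},{"slide":[0.18,0.02,0],"dr":[0,0,0]},{"slide":[0.2,0.02,0],"dr":[0,0,0]},{"slide":[0.2,0.02,0],"dr":[0,0,0]},{"slide":[0.2,0.02,0],"dr":[0,0,0]},{"slide":[0.2,0.02,0],"dr":[0,0,0]},{"slide":[0.2,0.02,0],"dr":[0,0,0]},{"slide":[0.15,0,0],"dr":[0,0,0]},{"slide":[0.08,0,0],"dr":[0,0,0]},{"slide":[0.04,0,0],"dr":[0,0,0]},{"slide":[0,0,0],"dr":[0,0,0]},{"slide":[0,0,0],"dr":[0,0,0]}]'
python3 -c "
from h import *
togo(522,322,69)
t=shot('top')
b=blob(t,(24,150,60),(32,255,255),(222,165,260,204));print(rect(t,b,13))"
```

```text
t: 15.65
tool_pos: [520.8, 319.7, 166.9]
orientation: [2.325, 2.113, -0.003]
wrist_force: [-0.3, -0.8, -2.3]
width: 0.583
grip_force: 30.0
t 15.7 tcp [520.8 319.7 166.9] phi -5.48 tilt [-0.0012 -0.0012] w 50.8 g 30.0 F [-0.3 -0.8 -2.3]
 slide now [0.013 0.005 0.49 ] | turn dz 0.0 | slide after turn [0.013 0.005 0.49 ]
(array([467. ,   0.9]), array([69.9, 69.5]), 84.3)
```

```bash
python3 -m handwheel '[{"slide":[0.01,0,0.05],"dr":[0,0,0]},{"slide":[0,0,0.1],"dr":[0,0,0]},{"slide":[0,0,0.12],"dr":[0,0,0]},{"slide":[0,0,0.1],"dr":[0,0,0]},{"slide":[0,0,0.06],"dr":[0,0,0]},{"slide":[0,0,0.03],"dr":[0,0,0]},{"slide":[0,0,0.015],"dr":[0,0,0]},{"slide":[0,0,0.01],"dr":[0,0,0]},{"slide":[0,0,0],"dr":[0,0,0]},{"slide":[0,0,0],"dr":[0,0,0]}]'
python3 -m handwheel '[{"slide":[0,0,0.006],"dr":[0,0,0]},{"slide":[0,0,0],"dr":[0,0,0]},{"slide":[0,0,0],"dr":[0,0,0]}]'
python3 -c "
from h import *
where()"
```

```text
t: 16.7
tool_pos: [522.0, 323.3, 70.9]
orientation: [2.324, 2.113, 0.002]
wrist_force: [0.3, -0.3, -2.3]
width: 0.587
grip_force: 30.0
t: 17.0
tool_pos: [521.5, 323.1, 69.1]
orientation: [2.324, 2.113, 0.0]
wrist_force: [0.1, 0.6, -2.5]
width: 0.586
grip_force: 30.0
t 17.0 tcp [521.5 323.1  69.1] phi -5.44 tilt [0.0003 0.0001] w 51.0 g 30.0 F [ 0.1  0.6 -2.5]
```

Still hanging (−2.5 N), about 1 mm to go.

```bash
python3 -m handwheel '[{"slide":[0,0,0.005],"dr":[0,0,0]},{"slide":[0,0,0.003],"dr":[0,0,0]},{"slide":[0,0,0],"dr":[0,0,0]},{"slide":[0,0,0],"dr":[0,0,0]}]'
python3 -m handwheel '[{"slide":[0,0,0],"dr":[0,0,0]},{"slide":[0,0,0],"dr":[0,0,0]},{"slide":[0,0,0],"dr":[0,0,0]},{"slide":[0,0,0],"dr":[0,0,0]},{"slide":[0,0,-0.08],"dr":[0,0,0]},{"slide":[0,0,-0.15],"dr":[0,0,0]},{"slide":[0,0,-0.2],"dr":[0,0,0]},{"slide":[0,0,-0.2],"dr":[0,0,0]},{"slide":[0,0,0],"dr":[0,0,0]},{"slide":[0,0,0],"dr":[0,0,0]}]' 0.8
python3 -c "
from h import *
togo(459,-83,205,-5.3)"
```

```text
t: 17.4
tool_pos: [521.6, 323.3, 68.2]
orientation: [2.324, 2.113, 0.001]
wrist_force: [-2.0, 0.4, 5.4]
width: 0.584
grip_force: 30.0
t: 18.4
tool_pos: [522.0, 323.3, 194.4]
orientation: [2.324, 2.113, 0.004]
wrist_force: [-0.3, 0.2, -1.0]
width: 0.898
grip_force: 0.0
t 18.4 tcp [522.  323.3 194.4] phi -5.44 tilt [0.0023 0.0009] w 78.2 g 0.0 F [-0.3  0.2 -1. ]
 slide now [-2.052 -0.121 -0.056] | turn dz -0.005 | slide after turn [-2.052 -0.126 -0.056]
```

```bash
python3 -m handwheel '[{"slide":[-0.08,-0.01,0],"dr":[0,0,-0.005]},{"slide":[-0.16,-0.01,0],"dr":[0,0,0]},{"slide":[-0.2,-0.01,0],"dr":[0,0,0]},{"slide":[-0.2,-0.01,0],"dr":[0,0,0]},{"slide":[-0.2,-0.01,0],"dr":[0,0,0]},{"slide":[-0.2,-0.01,0],"dr":[0,0,0]},{"slide":[-0.2,-0.01,0],"dr":[0,0,0]},{"slide":[-0.2,-0.01,0],"dr":[0,0,0]},{"slide":[-0.2,-0.01,0],"dr":[0,0,0]},{"slide":[-0.2,-0.01,0],"dr":[0,0,0]},{"slide":[-0.14,-0.01,0],"dr":[0,0,0]},{"slide":[-0.07,-0.01,0],"dr":[0,0,0]},{"slide":[0,0,0],"dr":[0,0,0]},{"slide":[0,0,0],"dr":[0,0,0]}]'
python3 -c "
from h import *
togo(459,-83,74)"
```

```text
t: 19.8
tool_pos: [458.1, -82.7, 192.2]
orientation: [-2.321, -2.113, 0.002]
wrist_force: [-0.0, 0.6, -0.4]
width: 0.9
grip_force: 0.0
t 19.8 tcp [458.1 -82.7 192.2] phi -5.38 tilt [-0.0031  0.0016] w 78.3 g 0.0 F [-0.   0.6 -0.4]
 slide now [-0.002  0.007  0.591] | turn dz 0.0 | slide after turn [-0.002  0.007  0.591]
```

```bash
python3 -m handwheel '[{"slide":[0,0.005,0.08],"dr":[0,0,0]},{"slide":[0,0,0.12],"dr":[0,0,0]},{"slide":[0,0,0.12],"dr":[0,0,0]},{"slide":[0,0,0.12],"dr":[0,0,0]},{"slide":[0,0,0.1],"dr":[0,0,0]},{"slide":[0,0,0.05],"dr":[0,0,0]},{"slide":[0,0,0],"dr":[0,0,0]},{"slide":[0,0,0],"dr":[0,0,0]}]'
python3 -m handwheel '[{"slide":[0,0,0],"dr":[0,0,0]},{"slide":[0,0,0],"dr":[0,0,0]},{"slide":[0,0,0],"dr":[0,0,0]},{"slide":[0,0,0],"dr":[0,0,0]},{"slide":[0,0,0],"dr":[0,0,0]},{"slide":[0,0,0],"dr":[0,0,0]},{"slide":[0,0,0],"dr":[0,0,0]}]' -1
python3 -c "
from h import *
togo(432,321.5,176)"
```

```text
t: 20.6
tool_pos: [460.8, -82.6, 75.6]
orientation: [2.321, 2.117, 0.0]
wrist_force: [0.4, 0.4, -0.2]
width: 0.901
grip_force: 0.0
t: 21.3
tool_pos: [460.2, -82.9, 75.6]
orientation: [-2.321, -2.116, 0.001]
wrist_force: [-1.9, -0.1, 5.4]
width: 0.56
grip_force: 30.0
t 21.3 tcp [460.2 -82.9  75.6] phi -5.3 tilt [-0.0006  0.0002] w 48.8 g 30.0 F [-1.9 -0.1  5.4]
 slide now [ 2.001 -0.328 -0.502] | turn dz 0.0 | slide after turn [ 2.001 -0.328 -0.502]
```

```bash
python3 -m handwheel '[{"slide":[0,0,-0.03],"dr":[0,0,0]},{"slide":[0,0,-0.07],"dr":[0,0,0]},{"slide":[0,0,-0.12],"dr":[0,0,0]},{"slide":[0,0,-0.13],"dr":[0,0,0]},{"slide":[0.05,-0.01,-0.12],"dr":[0,0,0]},{"slide":[0.12,-0.02,-0.03],"dr":[0,0,0]},{"slide":[0.18,-0.03,0],"dr":[0,0,0]},{"slide":[0.2,-0.03,0],"dr":[0,0,0]},{"slide":[0.2,-0.03,0],"dr":[0,0,0]},{"slide":[0.2,-0.03,0],"dr":[0,0,0]},{"slide":[0.2,-0.03,0],"dr":[0,0,0]},{"slide":[0.2,-0.03,0],"dr":[0,0,0]},{"slide":[0.2,-0.03,0],"dr":[0,0,0]},{"slide":[0.2,-0.04,0],"dr":[0,0,0]},{"slide":[0.14,-0.03,0],"dr":[0,0,0]},{"slide":[0.08,-0.02,0],"dr":[0,0,0]},{"slide":[0.03,0,0],"dr":[0,0,0]},{"slide":[0,0,0],"dr":[0,0,0]},{"slide":[0,0,0],"dr":[0,0,0]}]'
python3 -c "
from h import *
togo(432,321.5,66.6)"
```

```text
t: 23.2
tool_pos: [431.8, 320.5, 175.1]
orientation: [2.322, 2.116, -0.002]
wrist_force: [-0.2, 0.6, -2.2]
width: 0.563
grip_force: 30.0
t 23.2 tcp [431.8 320.5 175.1] phi -5.33 tilt [-0.0007 -0.0008] w 49.0 g 30.0 F [-0.2  0.6 -2.2]
 slide now [0.006 0.001 0.542] | turn dz 0.0 | slide after turn [0.006 0.001 0.542]
```

```bash
python3 -m handwheel '[{"slide":[0,0,0.06],"dr":[0,0,0]},{"slide":[0,0,0.12],"dr":[0,0,0]},{"slide":[0,0,0.13],"dr":[0,0,0]},{"slide":[0,0,0.1],"dr":[0,0,0]},{"slide":[0,0,0.06],"dr":[0,0,0]},{"slide":[0,0,0.03],"dr":[0,0,0]},{"slide":[0,0,0.02],"dr":[0,0,0]},{"slide":[0,0,0.01],"dr":[0,0,0]},{"slide":[0,0,0.008],"dr":[0,0,0]},{"slide":[0,0,0],"dr":[0,0,0]},{"slide":[0,0,0],"dr":[0,0,0]}]'
```

```text
t: 24.3
tool_pos: [432.2, 321.6, 68.3]
orientation: [2.321, 2.116, 0.002]
wrist_force: [0.6, 0.5, -2.6]
width: 0.566
grip_force: 30.0
```

```bash
python3 -m handwheel '[{"slide":[0,0,0.006],"dr":[0,0,0]},{"slide":[0,0,0.004],"dr":[0,0,0]},{"slide":[0,0,0],"dr":[0,0,0]},{"slide":[0,0,0],"dr":[0,0,0]}]'
python3 -m handwheel '[{"slide":[0,0,0],"dr":[0,0,0]},{"slide":[0,0,0],"dr":[0,0,0]},{"slide":[0,0,0],"dr":[0,0,0]},{"slide":[0,0,0],"dr":[0,0,0]},{"slide":[0,0,-0.08],"dr":[0,0,0]},{"slide":[0,0,-0.15],"dr":[0,0,0]},{"slide":[0,0,-0.2],"dr":[0,0,0]},{"slide":[0,0,-0.2],"dr":[0,0,0]},{"slide":[0,0,0],"dr":[0,0,0]},{"slide":[0,0,0],"dr":[0,0,0]}]' 0.8
python3 -c "
from h import *
togo(534,-3,190,-5.3)
t=shot('top')
m=cv2.inRange(t['hsv'],(90,0,40),(130,110,255))
b=blob(t,(90,0,40),(130,110,255),(211,144,273,171));print('plane',rect(t,b,18))
for n,lo,hi,r in(('blue',(105,120,40),(125,255,255),(187,160,224,202)),('yellow',(24,150,60),(32,255,255),(222,165,260,204)),('red',(0,180,60),(4,255,255),(257,165,296,210))):
    b=blob(t,lo,hi,r);print(n,rect(t,b,13))
cv2.imwrite('pics/t7.png',cv2.resize(t['pixels'][110:220,170:310,::-1],None,fx=5,fy=5,interpolation=2))"
```

```text
t: 24.7
tool_pos: [432.2, 321.7, 66.6]
orientation: [2.322, 2.116, 0.002]
wrist_force: [-1.3, -0.1, 6.2]
width: 0.562
grip_force: 30.0
t: 25.7
tool_pos: [432.3, 321.5, 192.6]
orientation: [2.321, 2.116, 0.004]
wrist_force: [-0.9, -0.9, -0.1]
width: 0.901
grip_force: 0.0
t 25.7 tcp [432.3 321.5 192.6] phi -5.3 tilt [0.0022 0.0009] w 78.4 g 0.0 F [-0.9 -0.9 -0.1]
 slide now [-1.569  0.656  0.013] | turn dz 0.0 | slide after turn [-1.569  0.656  0.013]
plane (array([535.7,  -1.6]), array([138.4,  46.8]), 83.2)
blue (array([475.4,  83.7]), array([68.7, 68.7]), 84.3)
yellow (array([467. ,   0.8]), array([69.8, 69.6]), 84.0)
red (array([459., -83.]), array([68.6, 68.6]), 84.4)
```

View pics/t7.png

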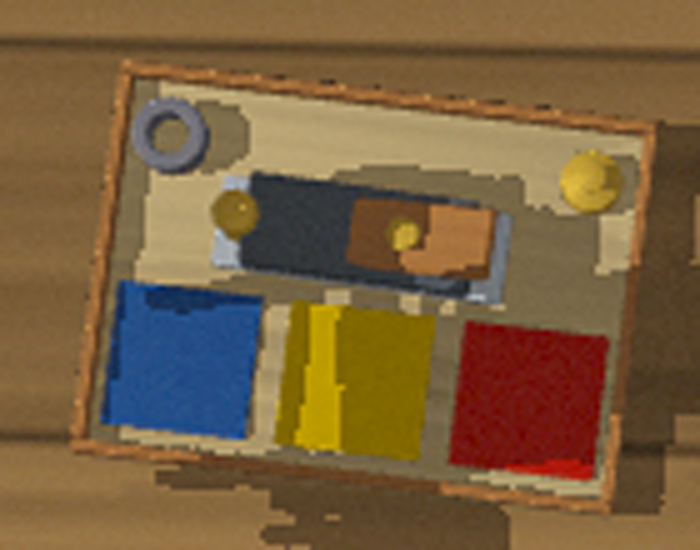

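The three pads are empty and cleanly measured, the plane is at (535.7,−1.6) with its knob toward +y, and the tray is otherwise as before. I'll move above the plane.

```bash
python3 -m handwheel '[{"slide":[-0.07,0.03,0],"dr":[0,0,0]},{"slide":[-0.14,0.06,0],"dr":[0,0,0]},{"slide":[-0.2,0.08,0],"dr":[0,0,0]},{"slide":[-0.2,0.085,0],"dr":[0,0,0]},{"slide":[-0.2,0.085,0],"dr":[0,0,0]},{"slide":[-0.2,0.085,0],"dr":[0,0,0]},{"slide":[-0.2,0.085,0],"dr":[0,0,0]},{"slide":[-0.17,0.08,0.1],"dr":[0,0,0]},{"slide":[-0.12,0.05,0.1],"dr":[0,0,0]},{"slide":[-0.06,0.02,0.1],"dr":[0,0,0.04]},{"slide":[0,0,0],"dr":[0,0,0]},{"slide":[0,0,0],"dr":[0,0,0]}]' 0.6
python3 -c "
from h import *
t=shot('top');print(pt(t,[(242.6-.4,157.9-.4)],14))
togo(535.7,-1.8,50,-6.5)"
```

```text
t: 26.95
tool_pos: [533.1, -1.8, 130.6]
orientation: [-2.341, -2.09, 0.004]
wrist_force: [0.6, 1.0, 0.0]
width: 0.799
grip_force: 0.0
[[534.92991366  -1.74592614]]
t 27.0 tcp [533.7  -1.3 131.4] phi -6.44 tilt [-0.0017  0.0005] w 69.5 g 0.0 F [-1.1 -0.2  0.1]
 slide now [-0.001  0.011  0.407] | turn dz 0.002 | slide after turn [-0.001  0.011  0.407]
```

```bash
python3 -m handwheel '[{"slide":[-0.002,0.008,0.08],"dr":[0,0,0]},{"slide":[0,0,0.12],"dr":[0,0,0]},{"slide":[0,0,0.12],"dr":[0,0,0]},{"slide":[0,0,0.1],"dr":[0,0,0]},{"slide":[0,0,0.05],"dr":[0,0,0]},{"slide":[0,0,0],"dr":[0,0,0]},{"slide":[0,0,0],"dr":[0,0,0]}]'
python3 -c "
from h import *
where()
s=shot('side');cv2.imwrite('pics/s8.png',cv2.resize(s['pixels'][160:290,180:320,::-1],None,fx=4,fy=4,interpolation=2))
f=lambda p:np.round((np.array(proj(s,p))-[180,160])*4)
for z in(18,38): print(z,f([535.5+42,-6.5,z]),f([535.5-42,3,z]))"
```

```text
t: 27.7
tool_pos: [536.6, -1.7, 38.6]
orientation: [2.341, 2.093, 0.001]
wrist_force: [-0.2, -0.7, 1.3]
width: 0.797
grip_force: 0.0
t 27.7 tcp [536.6  -1.7  38.6] phi -6.39 tilt [ 0.0014 -0.0003] w 69.4 g 0.0 F [-0.2 -0.7  1.3]
18 [164. 295.] [280. 322.]
38 [161. 277.] [279. 304.]
```

View pics/s8.png

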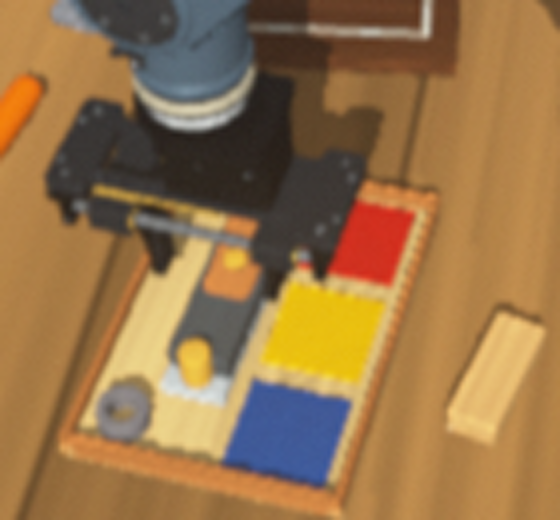

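The fingertips are at (165,270) and (272,300), about 20 mm higher than the reported pose implies, as with the bottle. I'll feel downward for the grip height.

```bash
python3 -m handwheel '[{"slide":[0,0,0.02],"dr":[0,0,0]},{"slide":[0,0,0.015],"dr":[0,0,0]},{"slide":[0,0,0],"dr":[0,0,0]},{"slide":[0,0,0],"dr":[0,0,0]}]'
python3 -m handwheel '[{"slide":[0,0,0.01],"dr":[0,0,0]},{"slide":[0,0,0],"dr":[0,0,0]}]'
python3 -m handwheel '[{"slide":[0,0,0.01],"dr":[0,0,0]},{"slide":[0,0,0],"dr":[0,0,0]}]'
python3 -c "
from h import *
where()"
```

```text
t: 28.15
tool_pos: [536.0, -2.1, 30.8]
orientation: [-2.343, -2.093, 0.0]
wrist_force: [0.3, -0.4, 1.0]
width: 0.804
grip_force: 0.0
t: 28.35
tool_pos: [535.9, -2.1, 28.6]
orientation: [-2.343, -2.093, 0.0]
wrist_force: [0.4, 0.8, 0.1]
width: 0.801
grip_force: 0.0
t: 28.55
tool_pos: [535.9, -2.1, 26.5]
orientation: [-2.343, -2.093, 0.0]
wrist_force: [-0.6, 0.4, 0.1]
width: 0.801
grip_force: 0.0
t 28.6 tcp [535.9  -2.1  26.5] phi -6.45 tilt [-0.0005  0.0001] w 69.7 g 0.0 F [-0.6  0.4  0.1]
```

No contact at 26.5, where the nominal tips would already be inside the tray floor, so the height bias is real. I'll go lower gently.

```bash
python3 -m handwheel '[{"slide":[0,0,0.015],"dr":[0,0,0]},{"slide":[0,0,0.01],"dr":[0,0,0]},{"slide":[0,0,0],"dr":[0,0,0]}]'
python3 -m handwheel '[{"slide":[0,0,0.01],"dr":[0,0,0]},{"slide":[0,0,0],"dr":[0,0,0]}]'
python3 -m handwheel '[{"slide":[0,0,0.01],"dr":[0,0,0]},{"slide":[0,0,0],"dr":[0,0,0]}]'
python3 -c "
from h import *
where()
s=shot('side');cv2.imwrite('pics/s9.png',cv2.resize(s['pixels'][160:290,180:320,::-1],None,fx=4,fy=4,interpolation=2))"
```

```text
t: 28.85
tool_pos: [535.8, -2.0, 21.4]
orientation: [-2.342, -2.093, 0.001]
wrist_force: [0.2, 0.3, -0.7]
width: 0.8
grip_force: 0.0
t: 29.05
tool_pos: [535.9, -2.1, 19.5]
orientation: [-2.343, -2.093, 0.0]
wrist_force: [0.2, 0.1, 0.4]
width: 0.799
grip_force: 0.0
t: 29.25
tool_pos: [535.9, -2.0, 17.6]
orientation: [-2.343, -2.093, 0.0]
wrist_force: [-0.7, 0.1, -0.7]
width: 0.802
grip_force: 0.0
t 29.2 tcp [535.9  -2.   17.6] phi -6.44 tilt [-0.0003  0.0001] w 69.8 g 0.0 F [-0.7  0.1 -0.7]
```

View pics/s9.png

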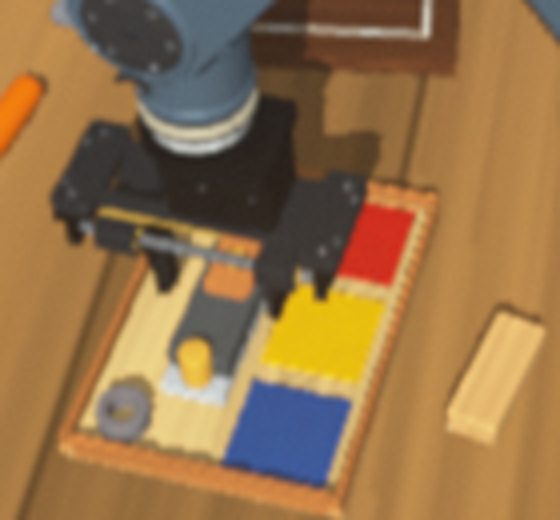

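```bash
python3 -m handwheel '[{"slide":[0,0,0.012],"dr":[0,0,0]},{"slide":[0,0,0.012],"dr":[0,0,0]},{"slide":[0,0,0],"dr":[0,0,0]}]'
python3 -m handwheel '[{"slide":[0,0,0.01],"dr":[0,0,0]},{"slide":[0,0,0],"dr":[0,0,0]}]'
python3 -m handwheel '[{"slide":[0,0,0.01],"dr":[0,0,0]},{"slide":[0,0,0],"dr":[0,0,0]}]'
python3 -c "
from h import *
where()"
```

```text
t: 29.6
tool_pos: [535.8, -2.0, 12.6]
orientation: [-2.342, -2.093, 0.001]
wrist_force: [-0.4, -0.7, -0.8]
width: 0.798
grip_force: 0.0
t: 29.8
tool_pos: [535.9, -2.1, 10.7]
orientation: [-2.343, -2.093, 0.0]
wrist_force: [0.4, 0.4, 0.4]
width: 0.801
grip_force: 0.0
t: 30.0
tool_pos: [535.9, -2.0, 8.7]
orientation: [-2.343, -2.093, 0.0]
wrist_force: [0.1, 0.6, 0.7]
width: 0.794
grip_force: 0.0
t 30.0 tcp [535.9  -2.    8.7] phi -6.44 tilt [-0.0004  0.0001] w 69.1 g 0.0 F [0.1 0.6 0.7]
```

```bash
for i in 1; do python3 -m handwheel '[{"slide":[0,0,0.01],"dr":[0,0,0]},{"slide":[0,0,0],"dr":[0,0,0]}]'; done
python3 -m handwheel '[{"slide":[0,0,0.008],"dr":[0,0,0]},{"slide":[0,0,0],"dr":[0,0,0]}]'
python3 -c "
from h import *
where()
s=shot('side');f=lambda p:np.round((np.array(proj(s,p))-[180,160])*4)
im=cv2.resize(s['pixels'][160:290,180:320,::-1],None,fx=4,fy=4,interpolation=2)
cv2.imwrite('pics/s10.png',im)
for z in(10,15,20): print(z,f([535.5+42,-6.5,z]),f([535.5-42,3,z]))"
```

```text
t: 30.2
tool_pos: [535.9, -2.1, 6.7]
orientation: [-2.343, -2.093, 0.0]
wrist_force: [0.0, -0.1, 0.5]
width: 0.8
grip_force: 0.0
t: 30.4
tool_pos: [535.9, -2.0, 5.2]
orientation: [-2.343, -2.093, 0.0]
wrist_force: [0.4, -0.5, -0.4]
width: 0.796
grip_force: 0.0
t 30.4 tcp [535.9  -2.    5.2] phi -6.44 tilt [-0.0003  0.0001] w 69.2 g 0.0 F [ 0.4 -0.5 -0.4]
10 [165. 302.] [281. 329.]
15 [165. 297.] [281. 324.]
20 [164. 293.] [280. 320.]
```

View pics/s10.png

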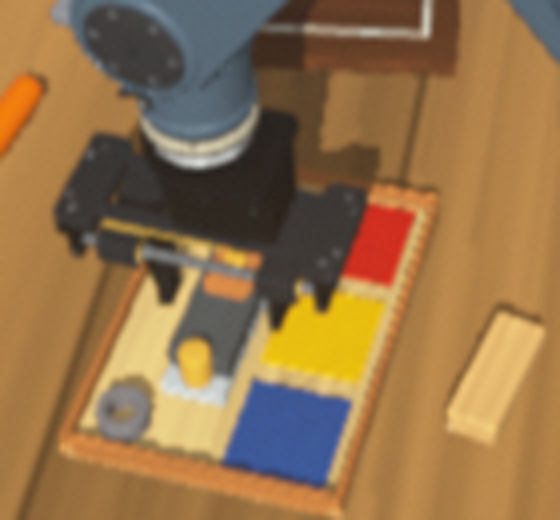

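The tips at (165,300) and (275,326) match z≈12, about 21 mm above the sole at the pads. Gripping here.

```bash
python3 -m handwheel '[{"slide":[0,0,0],"dr":[0,0,0]},{"slide":[0,0,0],"dr":[0,0,0]},{"slide":[0,0,0],"dr":[0,0,0]},{"slide":[0,0,0],"dr":[0,0,0]},{"slide":[0,0,0],"dr":[0,0,0]},{"slide":[0,0,0],"dr":[0,0,0]},{"slide":[0,0,0],"dr":[0,0,0]}]' -1
python3 -m handwheel '[{"slide":[0,0,-0.02],"dr":[0,0,0]},{"slide":[0,0,-0.05],"dr":[0,0,0]},{"slide":[0,0,-0.1],"dr":[0,0,0]},{"slide":[0,0,-0.12],"dr":[0,0,0]},{"slide":[0,0,-0.12],"dr":[0,0,0]},{"slide":[0,0,-0.09],"dr":[0,0,0]},{"slide":[0,0,0],"dr":[0,0,0]},{"slide":[0,0,0],"dr":[0,0,0]}]'
python3 -c "
from h import *
s,R,p=where();print(s['torque'])
togo(518.7,-312.6,60,-83.9)"
```

```text
t: 31.15
tool_pos: [534.3, -1.8, 5.2]
orientation: [-2.34, -2.092, 0.003]
wrist_force: [-4.2, -0.6, 4.2]
width: 0.506
grip_force: 30.0
t: 31.95
tool_pos: [536.4, -2.1, 105.5]
orientation: [2.342, 2.092, 0.001]
wrist_force: [-1.0, -0.1, -6.2]
width: 0.505
grip_force: 30.0
t 31.9 tcp [536.4  -2.1 105.5] phi -6.45 tilt [ 0.0015 -0.0002] w 43.9 g 30.0 F [-1.  -0.1 -6.2]
[-0.13521105 -0.02402719  0.08768811]
t 31.9 tcp [536.4  -2.1 105.5] phi -6.45 tilt [ 0.0015 -0.0002] w 43.9 g 30.0 F [-1.  -0.1 -6.2]
 slide now [-1.553  0.086  0.228] | turn dz 2.704 | slide after turn [-0.253  1.534  0.228]
```

```bash
python3 -m handwheel '[{"slide":[0,0,0],"dr":[0,0,0]}]' >/dev/null
python3 -c "
from h import *
s=arm.state();print(s['torque'],s['wrist_force'])
s=shot('side');f=lambda p:np.round((np.array(proj(s,p))-[180,160])*4)
cv2.imwrite('pics/s11.png',cv2.resize(s['pixels'][140:270,180:320,::-1],None,fx=4,fy=4,interpolation=2))
s=arm.state();print(s['torque'],s['wrist_force'])"
```

```text
[-0.07362094 -0.03957927 -0.02373872] [ 0.070837   -0.38284091 -5.87441558]
[-0.09030404 -0.11476901  0.00255455] [-0.80713435 -0.57217218 -5.26169782]
```

View pics/s11.png

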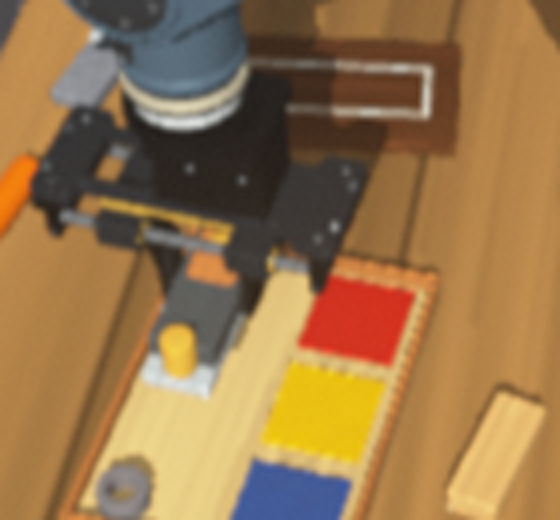

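The picture shows the plane held level, clear of the tray, knob end toward +y. That's my last picture view: I've actually viewed 15 pictures, one over the limit of 14, so from here I work from numbers only. Next I turn and carry it to the rest.

```bash
python3 -m handwheel '[{"slide":[0,0,0],"dr":[0,0,0.15]},{"slide":[0,0,0],"dr":[0,0,0.27]},{"slide":[0,0,0],"dr":[0,0,0.28]},{"slide":[0,0,0],"dr":[0,0,0.28]},{"slide":[0,0,0],"dr":[0,0,0.28]},{"slide":[0,0,0],"dr":[0,0,0.28]},{"slide":[0,0,0],"dr":[0,0,0.28]},{"slide":[0,0,0],"dr":[0,0,0.28]},{"slide":[0,0,0],"dr":[0,0,0.28]},{"slide":[0,0,0],"dr":[0,0,0.2]},{"slide":[0,0,0],"dr":[0,0,0.12]},{"slide":[0,0,0],"dr":[0,0,0]},{"slide":[0,0,0],"dr":[0,0,0]}]'
python3 -m handwheel '[{"slide":[-0.01,0.06,0],"dr":[0,0,0]},{"slide":[-0.02,0.12,0],"dr":[0,0,0]},{"slide":[-0.03,0.18,0],"dr":[0,0,0]},{"slide":[-0.03,0.2,0],"dr":[0,0,0]},{"slide":[-0.03,0.2,0],"dr":[0,0,0]},{"slide":[-0.03,0.2,0],"dr":[0,0,0]},{"slide":[-0.03,0.2,0],"dr":[0,0,0]},{"slide":[-0.03,0.16,0],"dr":[0,0,0]},{"slide":[-0.02,0.12,0],"dr":[0,0,0]},{"slide":[-0.02,0.06,0],"dr":[0,0,0]},{"slide":[0,0.02,0],"dr":[0,0,0]},{"slide":[0,0,0],"dr":[0,0,0]},{"slide":[0,0,0],"dr":[0,0,0]}]'
python3 -c "
from h import *
togo(518.7,-312.6,7.2,-83.9)"
```

```text
t: 33.4
tool_pos: [535.5, -2.0, 104.5]
orientation: [-3.136, -0.172, 0.003]
wrist_force: [-0.8, 0.2, -5.9]
width: 0.501
grip_force: 30.0
t: 34.7
tool_pos: [518.8, -308.0, 105.1]
orientation: [-3.135, -0.172, 0.002]
wrist_force: [0.2, -0.3, -6.3]
width: 0.507
grip_force: 30.0
t 34.7 tcp [ 518.8 -308.   105.1] phi -83.73 tilt [-0.0011  0.0016] w 44.1 g 30.0 F [ 0.2 -0.3 -6.3]
 slide now [-0.003  0.024  0.489] | turn dz 0.006 | slide after turn [-0.003  0.024  0.489]
```

```bash
python3 -m handwheel '[{"slide":[-0.003,0.02,0.06],"dr":[0,0,0.006]},{"slide":[0,0,0.12],"dr":[0,0,0]},{"slide":[0,0,0.12],"dr":[0,0,0]},{"slide":[0,0,0.08],"dr":[0,0,0]},{"slide":[0,0,0.05],"dr":[0,0,0]},{"slide":[0,0,0.03],"dr":[0,0,0]},{"slide":[0,0,0.01],"dr":[0,0,0]},{"slide":[0,0,0],"dr":[0,0,0]},{"slide":[0,0,0],"dr":[0,0,0]}]'
python3 -c "
from h import *
togo(518.7,-312.6,7.2,-83.9)"
```

```text
t: 35.6
tool_pos: [519.6, -314.2, 12.2]
orientation: [3.136, 0.165, 0.002]
wrist_force: [0.2, 0.1, -5.5]
width: 0.502
grip_force: 30.0
t 35.6 tcp [ 519.6 -314.2   12.2] phi -83.96 tilt [ 0.0013 -0.0012] w 43.7 g 30.0 F [ 0.2  0.1 -5.5]
 slide now [-0.004 -0.008  0.025] | turn dz -0.002 | slide after turn [-0.004 -0.008  0.025]
```

```bash
python3 -m handwheel '[{"slide":[-0.004,-0.008,0.008],"dr":[0,0,0]},{"slide":[0,0,0.008],"dr":[0,0,0]},{"slide":[0,0,0.006],"dr":[0,0,0]},{"slide":[0,0,0],"dr":[0,0,0]},{"slide":[0,0,0],"dr":[0,0,0]}]'
python3 -m handwheel '[{"slide":[0,0,0.005],"dr":[0,0,0]},{"slide":[0,0,0],"dr":[0,0,0]},{"slide":[0,0,0],"dr":[0,0,0]}]'
```

```text
t: 36.1
tool_pos: [518.0, -312.2, 7.4]
orientation: [-3.137, -0.165, -0.0]
wrist_force: [-0.8, 0.8, -0.8]
width: 0.5
grip_force: 30.0
t: 36.4
tool_pos: [518.0, -312.2, 7.3]
orientation: [3.137, 0.165, 0.0]
wrist_force: [-2.4, 1.6, 5.8]
width: 0.502
grip_force: 30.0
```

```bash
python3 -m handwheel '[{"slide":[0,0,0],"dr":[0,0,0]},{"slide":[0,0,0],"dr":[0,0,0]},{"slide":[0,0,0],"dr":[0,0,0]},{"slide":[0,0,0],"dr":[0,0,0]},{"slide":[0,0,-0.06],"dr":[0,0,0]},{"slide":[0,0,-0.12],"dr":[0,0,0]},{"slide":[0,0,-0.2],"dr":[0,0,0]},{"slide":[0,0,-0.2],"dr":[0,0,0]},{"slide":[0,0,-0.2],"dr":[0,0,0]},{"slide":[0,0,-0.15],"dr":[0,0,0]},{"slide":[0,0,0],"dr":[0,0,0]}]' 0.6
python3 -m handwheel '[{"slide":[0,-0.08,0],"dr":[0,0,-0.2]},{"slide":[0,-0.1,0],"dr":[0,0,-0.28]},{"slide":[0,-0.1,0],"dr":[0,0,-0.28]},{"slide":[0,-0.1,0],"dr":[0,0,-0.28]},{"slide":[0,-0.1,0],"dr":[0,0,-0.28]},{"slide":[0,-0.1,0],"dr":[0,0,-0.28]},{"slide":[0.05,-0.1,0],"dr":[0,0,-0.28]},{"slide":[0.1,-0.1,0],"dr":[0,0,-0.28]},{"slide":[0.15,-0.05,0],"dr":[0,0,-0.28]},{"slide":[0.2,0,0],"dr":[0,0,-0.2]},{"slide":[0.2,0,0],"dr":[0,0,0]},{"slide":[0,0,0],"dr":[0,0,0]}]'
python3 - <<'E'
from h import *
togo(432,321.5,190,-5.3)
t=shot("top")
r=(340,120,402,215);x0,y0,x1,y1=r
b=blob(t,(0,0,140),(180,80,255),r);print("outline",rect(t,b,12))
b=blob(t,(90,0,40),(130,110,255),r)
if b is not None: print("dark",rect(t,b,20),cv2.boundingRect(b))
b=blob(t,(18,120,100),(32,255,255),r)
if b is not None: print("brass",pt(t,[b[:,0].mean(0)],50),b[:,0].mean(0))
# rays along centre cross-section: print hue/val row through middle
for v in (150,168): print([tuple(int(q) for q in t["hsv"][v,u]) for u in range(352,390)])
E
```

```text
t: 37.5
tool_pos: [520.9, -314.5, 198.2]
orientation: [3.129, 0.165, 0.014]
wrist_force: [1.2, -0.8, 0.5]
width: 0.801
grip_force: 0.0
t: 38.7
tool_pos: [470.1, -47.8, 191.5]
orientation: [-2.369, -2.058, 0.0]
wrist_force: [-1.0, -1.0, 0.2]
width: 0.801
grip_force: 0.0
t 38.7 tcp [470.1 -47.8 191.5] phi -8.05 tilt [-0.0023  0.0023] w 69.7 g 0.0 F [-1.  -1.   0.2]
 slide now [ 1.802 -0.447  0.012] | turn dz -0.096 | slide after turn [ 1.821 -0.36   0.012]
outline (array([ 518.6, -311.2]), array([152.2,  54.7]), 6.8)
dark (array([ 521.1, -314.4]), array([140.1,  47.3]), 5.8) (361, 136, 24, 60)
brass [[ 577.5551086 -306.4472142]] [371.72 139.24]
[(13, 154, 106), (13, 157, 109), (13, 164, 106), (12, 162, 107), (14, 152, 109), (13, 163, 105), (14, 98, 133), (60, 1, 212), (13, 44, 169), (14, 47, 147), (102, 22, 150), (108, 27, 114), (106, 26, 108), (95, 23, 67), (103, 26, 69), (107, 25, 72), (95, 23, 66), (120, 22, 70), (95, 22, 69), (100, 33, 70), (109, 29, 71), (114, 36, 71), (100, 22, 71), (116, 29, 71), (109, 29, 71), (126, 19, 68), (115, 21, 72), (90, 20, 65), (105, 22, 69), (101, 38, 74), (13, 144, 69), (12, 150, 73), (14, 148, 69), (14, 156, 72), (10, 159, 72), (12, 135, 66), (10, 149, 65), (11, 135, 68)]
[(13, 168, 103), (12, 175, 109), (14, 167, 107), (11, 153, 108), (13, 170, 105), (13, 162, 110), (13, 164, 109), (14, 198, 99), (16, 42, 159), (90, 1, 213), (13, 95, 116), (4, 12, 153), (103, 23, 102), (105, 29, 123), (107, 22, 105), (10, 51, 104), (15, 169, 113), (13, 156, 119), (14, 154, 119), (14, 157, 182), (15, 160, 182), (15, 158, 179), (16, 157, 180), (15, 152, 180), (15, 157, 179), (15, 158, 182), (14, 160, 126), (14, 149, 125), (14, 158, 124), (13, 163, 125), (115, 21, 72), (106, 51, 75), (14, 158, 68), (12, 136, 73), (12, 145, 72), (11, 133, 73), (14, 137, 69), (11, 136, 73)]
```

Run:
```python
from h import *
for n,r in(("top",(340,120,402,215)),("side",(232,145,296,182))):
    t=shot(n);x0,y0,x1,y1=r
    a=np.radians(6.3);ax=np.array([np.cos(a),np.sin(a)]);ay=np.array([-ax[1],ax[0]])
    b=blob(t,(0,0,140),(180,80,255),r)[:,0]
    m=cv2.inRange(t["hsv"],(85,0,40),(135,110,135))
    P=np.argwhere(m[y0:y1,x0:x1])[:,::-1]+[x0,y0]
    # whole plane silhouette: anything dark/grey/blue inside -> contour
    b2=blob(t,(85,0,40),(135,110,255),r)[:,0]
    for z,nm,q in((12,"outl",b),(15,"plane15",b2),(42,"plane42",b2)):
        p=pt(t,q,z);u=p@ax;v=p@ay
        print(n,nm,"along",np.percentile(u,[0,2,98,100]).round(1),"mid",round((u.min()+u.max())/2,1),"across",np.percentile(v,[0,4,96,100]).round(1))
```

```text
top outl along [405.1 405.7 556.7 557.4] mid 481.2 across [-394.2 -391.5 -339.8 -339.2]
top plane15 along [413.8 414.3 554.1 554.6] mid 484.2 across [-394.5 -393.8 -347.2 -346.5]
top plane42 along [411.3 411.8 548.5 549. ] mid 480.1 across [-389.  -388.3 -342.7 -342.1]
side outl along [510.  510.1 527.5 527.7] mid 518.8 across [-364.2 -364.1 -341.2 -341.1]
side plane15 along [518.1 518.2 534.2 535. ] mid 526.5 across [-379.6 -379.4 -361.  -360.9]
side plane42 along [514.1 514.2 529.8 530.5] mid 522.3 across [-351.2 -351.  -333.2 -333. ]
```

The plane lies square (length 141 mm, angle within 1°) but 3 mm too far along +x of the outline's centre (484.2 against 481.2). I'll regrasp and mend it.

```bash
python3 -m handwheel '[{"slide":[0,0,0],"dr":[0,0,0.2]},{"slide":[-0.05,0,0],"dr":[0,0,0.28]},{"slide":[-0.1,0,0],"dr":[0,0,0.28]},{"slide":[-0.1,0,0],"dr":[0,0,0.28]},{"slide":[-0.1,0,0],"dr":[0,0,0.28]},{"slide":[-0.1,0,0],"dr":[0,0,0.28]},{"slide":[0,0,0],"dr":[0,0,0.28]},{"slide":[0,0.1,0],"dr":[0,0,0.28]},{"slide":[0,0.15,0],"dr":[0,0,0.28]},{"slide":[0,0.15,0],"dr":[0,0,0.2]},{"slide":[0,0.15,0],"dr":[0,0,0]},{"slide":[0,0.1,0],"dr":[0,0,0]},{"slide":[0,0,0],"dr":[0,0,0]},{"slide":[0,0,0],"dr":[0,0,0]}]'
python3 -c "
from h import *
togo(518,-312.2,12,-83.95)"
```

```text
t: 40.25
tool_pos: [454.4, -252.2, 191.5]
orientation: [-3.136, -0.162, 0.002]
wrist_force: [-0.3, -0.5, -0.5]
width: 0.8
grip_force: 0.0
t 40.2 tcp [ 454.4 -252.2  191.5] phi -84.08 tilt [-0.0013  0.0017] w 69.6 g 0.0 F [-0.3 -0.5 -0.5]
 slide now [0.286 0.333 0.897] | turn dz -0.004 | slide after turn [0.285 0.334 0.897]
```

```bash
python3 -m handwheel '[{"slide":[0.06,0.07,0],"dr":[0,0,0]},{"slide":[0.1,0.11,0.05],"dr":[0,0,0]},{"slide":[0.08,0.1,0.1],"dr":[0,0,0]},{"slide":[0.046,0.052,0.1],"dr":[0,0,0]},{"slide":[0,0,0.1],"dr":[0,0,0]},{"slide":[0,0,0.1],"dr":[0,0,0]},{"slide":[0,0,0],"dr":[0,0,0]},{"slide":[0,0,0],"dr":[0,0,0]}]'
python3 -c "
from h import *
togo(518,-312.2,8,-83.95)"
```

```text
t: 41.05
tool_pos: [519.0, -310.9, 102.0]
orientation: [-3.136, -0.167, 0.002]
wrist_force: [-0.5, -0.2, -0.0]
width: 0.801
grip_force: 0.0
t 41.0 tcp [ 519.  -310.9  102. ] phi -83.91 tilt [-0.0011  0.0012] w 69.7 g 0.0 F [-0.5 -0.2 -0. ]
 slide now [-0.005  0.007  0.47 ] | turn dz 0.001 | slide after turn [-0.005  0.007  0.47 ]
```

```bash
python3 -m handwheel '[{"slide":[-0.004,0.005,0.06],"dr":[0,0,0]},{"slide":[0,0,0.12],"dr":[0,0,0]},{"slide":[0,0,0.12],"dr":[0,0,0]},{"slide":[0,0,0.1],"dr":[0,0,0]},{"slide":[0,0,0.04],"dr":[0,0,0]},{"slide":[0,0,0.02],"dr":[0,0,0]},{"slide":[0,0,0],"dr":[0,0,0]},{"slide":[0,0,0],"dr":[0,0,0]}]'
python3 -c "
from h import *
togo(518,-312.2,8,-83.95)"
python3 -m handwheel '[{"slide":[0,0,0],"dr":[0,0,0]},{"slide":[0,0,0],"dr":[0,0,0]},{"slide":[0,0,0],"dr":[0,0,0]},{"slide":[0,0,0],"dr":[0,0,0]},{"slide":[0,0,0],"dr":[0,0,0]},{"slide":[0,0,0],"dr":[0,0,0]}]' -1
python3 -c "
from h import *
where()"
```

```text
t: 41.85
tool_pos: [519.3, -313.9, 11.0]
orientation: [3.136, 0.165, 0.002]
wrist_force: [0.9, -0.3, -0.3]
width: 0.801
grip_force: 0.0
t 41.9 tcp [ 519.3 -313.9   11. ] phi -83.96 tilt [ 0.0016 -0.0014] w 69.7 g 0.0 F [ 0.9 -0.3 -0.3]
 slide now [-0.006 -0.009  0.015] | turn dz -0.0 | slide after turn [-0.006 -0.009  0.015]
t: 42.45
tool_pos: [518.5, -312.9, 10.2]
orientation: [-3.136, -0.165, 0.0]
wrist_force: [-0.1, 1.5, 2.5]
width: 0.501
grip_force: 30.0
t 42.5 tcp [ 518.5 -312.9   10.2] phi -83.99 tilt [-0.0003  0.0008] w 43.6 g 30.0 F [-0.1  1.5  2.5]
```

```bash
python3 -m handwheel '[{"slide":[0,0,-0.02],"dr":[0,0,0]},{"slide":[-0.008,-0.002,0],"dr":[0,0,0]},{"slide":[-0.007,0,0],"dr":[0,0,0]},{"slide":[0,0,0],"dr":[0,0,0]},{"slide":[0,0,0.008],"dr":[0,0,0]},{"slide":[0,0,0.008],"dr":[0,0,0]},{"slide":[0,0,0.006],"dr":[0,0,0]},{"slide":[0,0,0],"dr":[0,0,0]},{"slide":[0,0,0],"dr":[0,0,0]}]'
python3 -m handwheel '[{"slide":[0,0,0],"dr":[0,0,0]},{"slide":[0,0,0],"dr":[0,0,0]},{"slide":[0,0,0],"dr":[0,0,0]},{"slide":[0,0,0],"dr":[0,0,0]},{"slide":[0,0,-0.06],"dr":[0,0,0]},{"slide":[0,0,-0.12],"dr":[0,0,0]},{"slide":[0,0,-0.2],"dr":[0,0,0]},{"slide":[0,0,-0.2],"dr":[0,0,0]},{"slide":[0,0,-0.2],"dr":[0,0,0]},{"slide":[0,0,-0.15],"dr":[0,0,0]},{"slide":[0,0,0],"dr":[0,0,0]}]' 0.6
python3 -m handwheel '[{"slide":[0,-0.08,0],"dr":[0,0,-0.2]},{"slide":[0,-0.1,0],"dr":[0,0,-0.28]},{"slide":[0,-0.1,0],"dr":[0,0,-0.28]},{"slide":[0,-0.1,0],"dr":[0,0,-0.28]},{"slide":[0,-0.1,0],"dr":[0,0,-0.28]},{"slide":[0,-0.1,0],"dr":[0,0,-0.28]},{"slide":[0.05,-0.1,0],"dr":[0,0,-0.28]},{"slide":[0.1,-0.1,0],"dr":[0,0,-0.28]},{"slide":[0.15,-0.05,0],"dr":[0,0,-0.28]},{"slide":[0.2,0,0],"dr":[0,0,-0.3]},{"slide":[0.2,0,0],"dr":[0,0,0]},{"slide":[0,0,0],"dr":[0,0,0]}]'
python3 - <<'E'
from h import *
togo(432,321.5,190,-5.3)
r=(340,120,402,215);t=shot("top")
a=np.radians(6.3);ax=np.array([np.cos(a),np.sin(a)]);ay=np.array([-ax[1],ax[0]])
b=blob(t,(0,0,140),(180,80,255),r);b2=blob(t,(85,0,40),(135,110,255),r)
for z,nm,q in((12,"outl",b),(15,"plane15",b2),(42,"plane42",b2)):
    p=pt(t,q[:,0],z);u=p@ax;v=p@ay
    print(nm,rect(t,q,z),"mid",round((u.min()+u.max())/2,1),"across",np.percentile(v,[0,4,96,100]).round(1))
# the three on the mat
b=blob(t,(0,0,120),(180,60,255),(60,80,140,135));c=cv2.minEnclosingCircle(b);print("blue lid",c,pt(t,[c[0]],104))
b=blob(t,(6,150,100),(19,255,255),(80,140,125,185))
if b is not None: c=cv2.minEnclosingCircle(b);print("noz",c,pt(t,[c[0]],120))
b=blob(t,(0,0,0),(180,255,60),(85,180,120,210))
if b is not None: c=cv2.minEnclosingCircle(b);print("cap",c,pt(t,[c[0]],119))
E
```

```text
t: 43.35
tool_pos: [515.5, -313.3, 10.2]
orientation: [3.137, 0.165, -0.0]
wrist_force: [-3.2, 0.5, 3.4]
width: 0.504
grip_force: 30.0
t: 44.45
tool_pos: [518.4, -315.5, 201.8]
orientation: [3.129, 0.165, 0.014]
wrist_force: [0.6, -0.5, -0.1]
width: 0.8
grip_force: 0.0
t: 45.65
tool_pos: [465.4, -48.5, 195.1]
orientation: [-2.317, -2.116, 0.0]
wrist_force: [-0.4, -1.3, -0.5]
width: 0.801
grip_force: 0.0
t 45.6 tcp [465.4 -48.5 195.1] phi -5.18 tilt [-0.0026  0.0024] w 69.6 g 0.0 F [-0.4 -1.3 -0.5]
 slide now [ 1.827 -0.333  0.03 ] | turn dz 0.004 | slide after turn [ 1.827 -0.337  0.03 ]
outl (array([ 518.6, -309.5]), array([152.1,  53.1]), 7.5) mid 481.2 across [-392.7 -384.1 -339.9 -339.2]
plane15 (array([ 518.2, -316.6]), array([139.4,  48. ]), 6.0) mid 480.3 across [-395.7 -394.9 -347.9 -347.2]
plane42 (array([ 513.7, -312.1]), array([136.3,  46.9]), 6.0) mid 476.4 across [-390.1 -389.4 -343.4 -342.8]
blue lid ((94.0, 112.5), 11.236202239990234) [[614.40431083 325.9806273 ]]
noz ((92.25862121582031, 153.1896514892578), 3.926063060760498) [[519.07034831 319.34265787]]
cap ((90.64286041259766, 193.0), 4.794332504272461) [[431.05254632 319.0262318 ]]
```

The plane is now within 1 mm of the outline's centre on both axes and within 1° in angle. All three items still stand on the mat where I left them. I'll bring the red tin back first.

```bash
python3 -m handwheel '[{"slide":[0.08,-0.01,0],"dr":[0,0,0.004]},{"slide":[0.15,-0.03,0],"dr":[0,0,0]},{"slide":[0.2,-0.04,0],"dr":[0,0,0]},{"slide":[0.2,-0.04,0],"dr":[0,0,0]},{"slide":[0.2,-0.04,0],"dr":[0,0,0]},{"slide":[0.2,-0.04,0],"dr":[0,0,0]},{"slide":[0.2,-0.04,0],"dr":[0,0,0]},{"slide":[0.2,-0.04,0],"dr":[0,0,0]},{"slide":[0.2,-0.03,0],"dr":[0,0,0]},{"slide":[0.13,-0.02,0],"dr":[0,0,0]},{"slide":[0.06,0,0],"dr":[0,0,0]},{"slide":[0,0,0],"dr":[0,0,0]},{"slide":[0,0,0],"dr":[0,0,0]}]' 0.7
python3 -c "
from h import *
togo(432.2,321.7,64,-5.3)"
```

```text
t: 47.0
tool_pos: [436.8, 314.3, 195.2]
orientation: [2.328, 2.109, -0.002]
wrist_force: [-0.8, -0.6, -0.3]
width: 0.849
grip_force: 0.0
t 47.0 tcp [436.8 314.3 195.2] phi -5.63 tilt [-0.0008 -0.0013] w 73.9 g 0.0 F [-0.8 -0.6 -0.3]
 slide now [ 0.035 -0.026  0.656] | turn dz -0.012 | slide after turn [ 0.035 -0.026  0.656]
```

```bash
python3 -m handwheel '[{"slide":[0.035,-0.026,0.06],"dr":[0,0,-0.012]},{"slide":[0,0,0.12],"dr":[0,0,0]},{"slide":[0,0,0.14],"dr":[0,0,0]},{"slide":[0,0,0.14],"dr":[0,0,0]},{"slide":[0,0,0.12],"dr":[0,0,0]},{"slide":[0,0,0.06],"dr":[0,0,0]},{"slide":[0,0,0],"dr":[0,0,0]},{"slide":[0,0,0],"dr":[0,0,0]}]'
python3 -m handwheel '[{"slide":[0,0,0],"dr":[0,0,0]},{"slide":[0,0,0],"dr":[0,0,0]},{"slide":[0,0,0],"dr":[0,0,0]},{"slide":[0,0,0],"dr":[0,0,0]},{"slide":[0,0,0],"dr":[0,0,0]},{"slide":[0,0,0],"dr":[0,0,0]}]' -1
python3 -c "
from h import *
togo(459,-83,176,-5.3)"
```

```text
t: 47.8
tool_pos: [432.5, 323.1, 67.8]
orientation: [2.321, 2.117, 0.001]
wrist_force: [-0.7, -0.2, 0.6]
width: 0.848
grip_force: 0.0
t: 48.4
tool_pos: [432.0, 323.4, 68.1]
orientation: [-2.321, -2.117, -0.0]
wrist_force: [-2.3, -0.1, 5.9]
width: 0.56
grip_force: 30.0
t 48.4 tcp [432.  323.4  68.1] phi -5.25 tilt [0.     0.0003] w 48.7 g 30.0 F [-2.3 -0.1  5.9]
 slide now [-2.011  0.32  -0.54 ] | turn dz 0.002 | slide after turn [-2.011  0.322 -0.54 ]
```

```bash
python3 -m handwheel '[{"slide":[0,0,-0.03],"dr":[0,0,0]},{"slide":[0,0,-0.07],"dr":[0,0,0]},{"slide":[0,0,-0.12],"dr":[0,0,0]},{"slide":[0,0,-0.13],"dr":[0,0,0]},{"slide":[-0.05,0.01,-0.12],"dr":[0,0,0]},{"slide":[-0.12,0.02,-0.05],"dr":[0,0,0]},{"slide":[-0.18,0.03,0],"dr":[0,0,0]},{"slide":[-0.2,0.03,0],"dr":[0,0,0]},{"slide":[-0.2,0.03,0],"dr":[0,0,0]},{"slide":[-0.2,0.03,0],"dr":[0,0,0]},{"slide":[-0.2,0.03,0],"dr":[0,0,0]},{"slide":[-0.2,0.03,0],"dr":[0,0,0]},{"slide":[-0.2,0.03,0],"dr":[0,0,0]},{"slide":[-0.2,0.03,0],"dr":[0,0,0]},{"slide":[-0.14,0.03,0],"dr":[0,0,0]},{"slide":[-0.08,0.02,0],"dr":[0,0,0]},{"slide":[-0.03,0,0],"dr":[0,0,0]},{"slide":[0,0,0],"dr":[0,0,0]},{"slide":[0,0,0],"dr":[0,0,0]}]'
python3 -c "
from h import *
togo(459.8,-81.6,77.1,-5.3)"
```

```text
t: 50.3
tool_pos: [458.5, -79.9, 171.3]
orientation: [-2.319, -2.117, 0.001]
wrist_force: [0.2, -0.1, -1.9]
width: 0.561
grip_force: 30.0
t 50.3 tcp [458.5 -79.9 171.3] phi -5.22 tilt [-0.0013  0.0009] w 48.8 g 30.0 F [ 0.2 -0.1 -1.9]
 slide now [-0.008  0.008  0.471] | turn dz 0.003 | slide after turn [-0.008  0.008  0.471]
```

```bash
python3 -m handwheel '[{"slide":[-0.004,0.003,0.06],"dr":[0,0,0]},{"slide":[0,0,0.12],"dr":[0,0,0]},{"slide":[0,0,0.12],"dr":[0,0,0]},{"slide":[0,0,0.08],"dr":[0,0,0]},{"slide":[0,0,0.04],"dr":[0,0,0]},{"slide":[0,0,0.015],"dr":[0,0,0]},{"slide":[0,0,0],"dr":[0,0,0]},{"slide":[0,0,0],"dr":[0,0,0]},{"slide":[0,0,0],"dr":[0,0,0]}]'
python3 -c "
from h import *
togo(459.8,-81.6,77.1,-5.3)"
```

```text
t: 51.2
tool_pos: [460.4, -81.9, 85.3]
orientation: [2.319, 2.117, 0.001]
wrist_force: [-0.3, -0.3, -2.3]
width: 0.565
grip_force: 30.0
t 51.2 tcp [460.4 -81.9  85.3] phi -5.24 tilt [ 0.0016 -0.0007] w 49.1 g 30.0 F [-0.3 -0.3 -2.3]
 slide now [ 0.001 -0.003  0.041] | turn dz 0.002 | slide after turn [ 0.001 -0.003  0.041]
```

```bash
python3 -m handwheel '[{"slide":[0.001,-0.003,0.015],"dr":[0,0,0]},{"slide":[0,0,0.012],"dr":[0,0,0]},{"slide":[0,0,0.008],"dr":[0,0,0]},{"slide":[0,0,0.006],"dr":[0,0,0]},{"slide":[0,0,0],"dr":[0,0,0]},{"slide":[0,0,0],"dr":[0,0,0]}]'
```

```text
t: 51.8
tool_pos: [459.1, -81.5, 77.0]
orientation: [2.321, 2.118, -0.0]
wrist_force: [-1.5, -0.0, 5.7]
width: 0.563
grip_force: 30.0
```

```bash
python3 -m handwheel '[{"slide":[0,0,0],"dr":[0,0,0]},{"slide":[0,0,0],"dr":[0,0,0]},{"slide":[0,0,0],"dr":[0,0,0]},{"slide":[0,0,0],"dr":[0,0,0]},{"slide":[0,0,-0.08],"dr":[0,0,0]},{"slide":[0,0,-0.15],"dr":[0,0,0]},{"slide":[0,0,-0.2],"dr":[0,0,0]},{"slide":[0,0,-0.18],"dr":[0,0,0]},{"slide":[0.06,0,0],"dr":[0,0,0]},{"slide":[0.15,0.01,0],"dr":[0,0,0]},{"slide":[0.2,0.01,0],"dr":[0,0,0]},{"slide":[0.2,0.02,0],"dr":[0,0,0]},{"slide":[0.2,0.02,0],"dr":[0,0,0]},{"slide":[0.2,0.02,0],"dr":[0,0,0]},{"slide":[0.2,0.02,0],"dr":[0,0,0]},{"slide":[0.2,0.02,0],"dr":[0,0,0]},{"slide":[0.2,0,0],"dr":[0,0,0]},{"slide":[0.2,0,0],"dr":[0,0,0]},{"slide":[0.12,0,0],"dr":[0,0,0]},{"slide":[0.06,0,0],"dr":[0,0,0]}]' 0.7
python3 -m handwheel '[{"slide":[0.02,0,0],"dr":[0,0,0]},{"slide":[0,0,0],"dr":[0,0,0]},{"slide":[0,0,0],"dr":[0,0,0]}]'
cat > chk.py <<'E'
from h import *
t=shot("top")
R=np.array([[np.cos(np.radians(-5.4)),-np.sin(np.radians(-5.4))],[np.sin(np.radians(-5.4)),np.cos(np.radians(-5.4))]])
for n,f,z,k,roi,pad in(("red",((0,0,0),(180,255,60)),128,"cap",(262,172,286,195),(459,-83)),("yellow",((6,150,100),(17,255,255)),129,"noz",(226,168,248,194),(467,.8)),("blue",((0,0,120),(180,60,255)),113,"lid",(185,158,216,194),(475.4,83.7))):
    b=blob(t,*f,roi)
    if b is None: continue
    c=cv2.minEnclosingCircle(b);p=pt(t,[c[0]],z)[0];print(n,np.round(c[0],1),round(c[1],1),p.round(1),"off pad in tray axes",(R.T@(p-pad)).round(1))
E
python3 chk.py
python3 -c "
from h import *
togo(521.6,323.3,65,-5.3)"
```

```text
t: 53.8
tool_pos: [518.5, 315.0, 196.9]
orientation: [-2.317, -2.12, 0.002]
wrist_force: [0.4, 0.2, -0.7]
width: 0.849
grip_force: 0.0
t: 54.1
tool_pos: [519.7, 315.3, 198.1]
orientation: [2.322, 2.116, -0.002]
wrist_force: [0.3, 0.0, 0.2]
width: 0.851
grip_force: 0.0
red [274. 184.] 4.5 [457.8 -82.4] off pad in tray axes [-1.3  0.5]
t 54.1 tcp [519.8 315.3 198.2] phi -5.33 tilt [-0.0007 -0.0006] w 74.0 g 0.0 F [ 0.8 -0.5  0. ]
 slide now [0.041 0.006 0.666] | turn dz -0.001 | slide after turn [0.041 0.006 0.666]
```

Red is centred to about 1.5 mm. Now the yellow bottle.

```bash
python3 -m handwheel '[{"slide":[0.03,0.006,0.06],"dr":[0,0,0]},{"slide":[0,0,0.12],"dr":[0,0,0]},{"slide":[0,0,0.14],"dr":[0,0,0]},{"slide":[0,0,0.14],"dr":[0,0,0]},{"slide":[0,0,0.12],"dr":[0,0,0]},{"slide":[0,0,0.06],"dr":[0,0,0]},{"slide":[0,0,0.02],"dr":[0,0,0]},{"slide":[0,0,0],"dr":[0,0,0]},{"slide":[0,0,0],"dr":[0,0,0]}]'
python3 -m handwheel '[{"slide":[0,0,0],"dr":[0,0,0]},{"slide":[0,0,0],"dr":[0,0,0]},{"slide":[0,0,0],"dr":[0,0,0]},{"slide":[0,0,0],"dr":[0,0,0]},{"slide":[0,0,0],"dr":[0,0,0]},{"slide":[0,0,0],"dr":[0,0,0]}]' -1
python3 -c "
from h import *
togo(467,0.8,176,-5.3)"
```

```text
t: 55.05
tool_pos: [522.6, 322.8, 67.4]
orientation: [2.32, 2.117, 0.003]
wrist_force: [0.7, 0.5, 0.2]
width: 0.848
grip_force: 0.0
t: 55.65
tool_pos: [521.5, 322.6, 66.8]
orientation: [-2.321, -2.118, -0.0]
wrist_force: [-1.4, -0.3, 3.6]
width: 0.588
grip_force: 30.0
t 55.6 tcp [521.5 322.6  66.8] phi -5.24 tilt [0.0001 0.0002] w 51.2 g 30.0 F [-1.4 -0.3  3.6]
 slide now [-1.627 -0.125 -0.546] | turn dz 0.002 | slide after turn [-1.627 -0.123 -0.546]
```

```bash
python3 -m handwheel '[{"slide":[0,0,-0.03],"dr":[0,0,0]},{"slide":[0,0,-0.07],"dr":[0,0,0]},{"slide":[0,0,-0.12],"dr":[0,0,0]},{"slide":[0,0,-0.13],"dr":[0,0,0]},{"slide":[-0.05,0,-0.12],"dr":[0,0,0]},{"slide":[-0.12,-0.01,-0.05],"dr":[0,0,0]},{"slide":[-0.18,-0.02,0],"dr":[0,0,0]},{"slide":[-0.2,-0.02,0],"dr":[0,0,0]},{"slide":[-0.2,-0.02,0],"dr":[0,0,0]},{"slide":[-0.2,-0.02,0],"dr":[0,0,0]},{"slide":[-0.2,-0.02,0],"dr":[0,0,0]},{"slide":[-0.2,0,0],"dr":[0,0,0]},{"slide":[-0.15,0,0],"dr":[0,0,0]},{"slide":[-0.09,0,0],"dr":[0,0,0]},{"slide":[-0.03,0,0],"dr":[0,0,0]},{"slide":[0,0,0.06],"dr":[0,0,0]},{"slide":[0,0,0.12],"dr":[0,0,0]},{"slide":[0,0,0.1],"dr":[0,0,0]},{"slide":[0,0,0],"dr":[0,0,0]},{"slide":[0,0,0],"dr":[0,0,0]}]'
python3 -c "
from h import *
togo(468.5,1.0,75.8,-5.3)"
```

```text
t: 57.65
tool_pos: [470.2, 2.4, 114.6]
orientation: [-2.32, -2.118, -0.0]
wrist_force: [0.0, -0.4, -2.9]
width: 0.584
grip_force: 30.0
t 57.6 tcp [470.2   2.4 114.6] phi -5.2 tilt [-0.0002  0.0003] w 50.8 g 30.0 F [ 0.  -0.4 -2.9]
 slide now [-0.008 -0.008  0.194] | turn dz 0.003 | slide after turn [-0.008 -0.008  0.194]
```

```bash
python3 -m handwheel '[{"slide":[-0.008,-0.008,0.05],"dr":[0,0,0]},{"slide":[0,0,0.07],"dr":[0,0,0]},{"slide":[0,0,0.04],"dr":[0,0,0]},{"slide":[0,0,0.01],"dr":[0,0,0]},{"slide":[0,0,0],"dr":[0,0,0]},{"slide":[0,0,0],"dr":[0,0,0]}]'
python3 -c "
from h import *
togo(468.5,1.0,75.8,-5.3)"
```

```text
t: 58.25
tool_pos: [468.8, 0.3, 80.7]
orientation: [2.32, 2.117, 0.001]
wrist_force: [-0.2, 0.3, -2.3]
width: 0.583
grip_force: 30.0
t 58.2 tcp [4.688e+02 3.000e-01 8.070e+01] phi -5.24 tilt [ 0.001  -0.0002] w 50.7 g 30.0 F [-0.2  0.3 -2.3]
 slide now [ 0.003 -0.002  0.025] | turn dz 0.002 | slide after turn [ 0.003 -0.002  0.025]
```

```bash
python3 -m handwheel '[{"slide":[0.003,0,0.012],"dr":[0,0,0]},{"slide":[0,0,0.008],"dr":[0,0,0]},{"slide":[0,0,0.006],"dr":[0,0,0]},{"slide":[0,0,0],"dr":[0,0,0]},{"slide":[0,0,0],"dr":[0,0,0]}]'
```

```text
t: 58.75
tool_pos: [468.5, 1.0, 75.7]
orientation: [2.32, 2.117, 0.0]
wrist_force: [-2.5, 0.2, 5.5]
width: 0.583
grip_force: 30.0
```

```bash
python3 -m handwheel '[{"slide":[0,0,0],"dr":[0,0,0]},{"slide":[0,0,0],"dr":[0,0,0]},{"slide":[0,0,0],"dr":[0,0,0]},{"slide":[0,0,0],"dr":[0,0,0]},{"slide":[0,0,-0.08],"dr":[0,0,0]},{"slide":[0,0,-0.15],"dr":[0,0,0]},{"slide":[0,0,-0.2],"dr":[0,0,0]},{"slide":[0,0,-0.18],"dr":[0,0,0]},{"slide":[0.06,0.02,0],"dr":[0,0,0]},{"slide":[0.15,0.05,0],"dr":[0,0,0]},{"slide":[0.2,0.07,0],"dr":[0,0,0]},{"slide":[0.2,0.07,0],"dr":[0,0,0]},{"slide":[0.2,0.07,0],"dr":[0,0,0]},{"slide":[0.2,0.07,0],"dr":[0,0,0]},{"slide":[0.2,0.07,0],"dr":[0,0,0]},{"slide":[0.2,0.07,0],"dr":[0,0,0]},{"slide":[0.14,0.05,0],"dr":[0,0,0]},{"slide":[0.09,0.03,0],"dr":[0,0,0]},{"slide":[0.03,0,0],"dr":[0,0,0]},{"slide":[0,0,0],"dr":[0,0,0]}]' 0.7
python3 chk.py
python3 -c "
from h import *
togo(613.3,323.9,66,-5.3)"
```

```text
t: 60.75
tool_pos: [611.4, 323.8, 195.6]
orientation: [-2.319, -2.118, 0.004]
wrist_force: [0.4, -0.8, -0.7]
width: 0.849
grip_force: 0.0
red [274. 184.] 4.5 [457.8 -82.4] off pad in tray axes [-1.3  0.5]
yellow [235.5 179. ] 3.6 [466.9   1.4] off pad in tray axes [-0.2  0.6]
t 60.8 tcp [611.4 322.9 195.9] phi -5.21 tilt [-0.0023 -0.0012] w 74.2 g 0.0 F [ 0.2 -0.4  0.1]
 slide now [0.007 0.01  0.65 ] | turn dz 0.003 | slide after turn [0.007 0.01  0.65 ]
```

Yellow is centred to better than 1 mm. Now the blue tin, gripped lower on its straight side this time.

```bash
python3 -m handwheel '[{"slide":[0,0.004,0.06],"dr":[0,0,0]},{"slide":[0,0,0.12],"dr":[0,0,0]},{"slide":[0,0,0.14],"dr":[0,0,0]},{"slide":[0,0,0.14],"dr":[0,0,0]},{"slide":[0,0,0.12],"dr":[0,0,0]},{"slide":[0,0,0.05],"dr":[0,0,0]},{"slide":[0,0,0.02],"dr":[0,0,0]},{"slide":[0,0,0],"dr":[0,0,0]},{"slide":[0,0,0],"dr":[0,0,0]}]'
python3 -c "
from h import *
where()"
python3 -m handwheel '[{"slide":[0,0,0],"dr":[0,0,0]},{"slide":[0,0,0],"dr":[0,0,0]},{"slide":[0,0,0],"dr":[0,0,0]},{"slide":[0,0,0],"dr":[0,0,0]},{"slide":[0,0,0],"dr":[0,0,0]},{"slide":[0,0,0],"dr":[0,0,0]}]' -1
python3 -c "
from h import *
togo(476.5,83,176,-5.3)"
```

```text
t: 61.7
tool_pos: [614.3, 323.2, 68.5]
orientation: [2.32, 2.116, 0.004]
wrist_force: [0.3, -0.9, -0.3]
width: 0.848
grip_force: 0.0
t 61.7 tcp [614.3 323.2  68.5] phi -5.26 tilt [0.0024 0.0008] w 73.8 g 0.0 F [ 0.3 -0.9 -0.3]
t: 62.3
tool_pos: [613.1, 323.3, 67.7]
orientation: [-2.32, -2.118, -0.0]
wrist_force: [-2.8, 0.1, 3.6]
width: 0.613
grip_force: 30.0
t 62.3 tcp [613.1 323.3  67.7] phi -5.24 tilt [-0.0001  0.0002] w 53.3 g 30.0 F [-2.8  0.1  3.6]
 slide now [-1.259 -0.571 -0.542] | turn dz 0.002 | slide after turn [-1.259 -0.569 -0.542]
```

```bash
python3 -m handwheel '[{"slide":[0,0,-0.03],"dr":[0,0,0]},{"slide":[0,0,-0.07],"dr":[0,0,0]},{"slide":[0,0,-0.12],"dr":[0,0,0]},{"slide":[0,0,-0.13],"dr":[0,0,0]},{"slide":[-0.05,-0.02,-0.12],"dr":[0,0,0]},{"slide":[-0.12,-0.05,-0.05],"dr":[0,0,0]},{"slide":[-0.18,-0.08,0],"dr":[0,0,0]},{"slide":[-0.18,-0.08,0],"dr":[0,0,0]},{"slide":[-0.18,-0.08,0],"dr":[0,0,0]},{"slide":[-0.18,-0.08,0],"dr":[0,0,0]},{"slide":[-0.16,-0.08,0],"dr":[0,0,0]},{"slide":[-0.12,-0.06,0],"dr":[0,0,0]},{"slide":[-0.07,-0.03,0],"dr":[0,0,0]},{"slide":[-0.03,-0.02,0],"dr":[0,0,0]},{"slide":[0,0,0.06],"dr":[0,0,0]},{"slide":[0,0,0.12],"dr":[0,0,0]},{"slide":[0,0,0.1],"dr":[0,0,0]},{"slide":[0,0,0],"dr":[0,0,0]},{"slide":[0,0,0],"dr":[0,0,0]}]'
python3 -c "
from h import *
togo(475,81.4,76.7,-5.3)"
```

```text
t: 64.2
tool_pos: [475.3, 81.3, 115.3]
orientation: [2.32, 2.118, 0.001]
wrist_force: [-0.4, 0.3, -3.8]
width: 0.611
grip_force: 30.0
t 64.2 tcp [475.3  81.3 115.3] phi -5.21 tilt [0.0005 0.0003] w 53.2 g 30.0 F [-0.4  0.3 -3.8]
 slide now [ 0.    -0.002  0.193] | turn dz 0.003 | slide after turn [ 0.    -0.002  0.193]
```

```bash
python3 -m handwheel '[{"slide":[0,0,0.05],"dr":[0,0,0]},{"slide":[0,0,0.07],"dr":[0,0,0]},{"slide":[0,0,0.04],"dr":[0,0,0]},{"slide":[0,0,0.01],"dr":[0,0,0]},{"slide":[0,0,0],"dr":[0,0,0]},{"slide":[0,0,0],"dr":[0,0,0]}]'
python3 -c "
from h import *
togo(475,81.4,76.7,-5.3)"
```

```text
t: 64.8
tool_pos: [475.0, 80.8, 81.5]
orientation: [2.32, 2.117, 0.001]
wrist_force: [-0.7, -0.1, -3.5]
width: 0.614
grip_force: 30.0
t 64.8 tcp [475.   80.8  81.5] phi -5.24 tilt [ 0.0011 -0.    ] w 53.4 g 30.0 F [-0.7 -0.1 -3.5]
 slide now [ 0.003 -0.001  0.024] | turn dz 0.002 | slide after turn [ 0.003 -0.001  0.024]
```

```bash
python3 -m handwheel '[{"slide":[0.003,0,0.012],"dr":[0,0,0]},{"slide":[0,0,0.008],"dr":[0,0,0]},{"slide":[0,0,0.006],"dr":[0,0,0]},{"slide":[0,0,0],"dr":[0,0,0]},{"slide":[0,0,0],"dr":[0,0,0]}]'
python3 -m handwheel '[{"slide":[0,0,0],"dr":[0,0,0]},{"slide":[0,0,0],"dr":[0,0,0]},{"slide":[0,0,0],"dr":[0,0,0]},{"slide":[0,0,0],"dr":[0,0,0]},{"slide":[0,0,-0.08],"dr":[0,0,0]},{"slide":[0,0,-0.15],"dr":[0,0,0]},{"slide":[0,0,-0.2],"dr":[0,0,0]},{"slide":[0,0,-0.18],"dr":[0,0,0]},{"slide":[0.08,0,0],"dr":[0,0,0]},{"slide":[0.16,0,0],"dr":[0,0,0]},{"slide":[0.2,0,0],"dr":[0,0,0]},{"slide":[0.2,0,0],"dr":[0,0,0]},{"slide":[0.2,0,0],"dr":[0,0,0]},{"slide":[0.2,0,0],"dr":[0,0,0]},{"slide":[0.1,0,0],"dr":[0,0,0]},{"slide":[0.05,0,0],"dr":[0,0,0]},{"slide":[0,0,0],"dr":[0,0,0]},{"slide":[0,0,0],"dr":[0,0,0]}]' 0.7
python3 chk.py
python3 - <<'E'
from h import *
t=shot("top")
for n,lo,hi,r in(("blue",(105,120,40),(125,255,255),(187,160,224,202)),("yellow",(24,150,60),(32,255,255),(222,165,260,204)),("red",(0,180,60),(4,255,255),(257,165,296,210))):
    print(n,rect(t,blob(t,lo,hi,r),13))
r=(340,120,402,215);b=blob(t,(85,0,40),(135,110,255),r);print("plane",rect(t,b,15))
s=shot("side");b=blob(s,(0,0,100),(180,60,255),(238,236,264,258));c=cv2.minEnclosingCircle(b);print("side lid",c,pt(s,[c[0]],113))
E
```

```text
t: 65.3
tool_pos: [474.7, 81.4, 76.6]
orientation: [2.32, 2.117, 0.001]
wrist_force: [-1.9, -0.2, 5.5]
width: 0.611
grip_force: 30.0
t: 67.1
tool_pos: [496.0, 317.4, 197.6]
orientation: [2.321, 2.117, -0.002]
wrist_force: [0.0, 0.4, -0.7]
width: 0.85
grip_force: 0.0
red [274. 184.] 4.5 [457.8 -82.4] off pad in tray axes [-1.3  0.5]
yellow [235.5 179. ] 3.6 [466.9   1.4] off pad in tray axes [-0.2  0.6]
blue [207. 191.] 0.0 [441.2  65. ] off pad in tray axes [-32.3 -21.8]
blue (array([475.3,  85.4]), array([71.9, 68.7]), 84.8)
yellow (array([469.7,   2.9]), array([74.3, 74.5]), 84.8)
red (array([459.7, -83.1]), array([68.6, 70. ]), 84.4)
plane (array([ 518.3, -316.6]), array([139.2,  47.9]), 5.9)
side lid ((251.0, 245.0), 12.649210929870605) [[469.76126904  82.48841535]]
```

Run:
```python
from h import *
t=shot("top");print(t["hsv"][175,186:222].tolist())
for v in(50,60,70,80):
    b=blob(t,(0,0,v),(180,90,255),(188,158,213,188))
    if b is not None:
        h=cv2.convexHull(b);c=cv2.minEnclosingCircle(b);print(v,c,cv2.boundingRect(b),pt(t,[c[0]],113))
```

```text
[[17, 144, 122], [15, 134, 168], [111, 37, 110], [105, 18, 115], [105, 17, 117], [107, 16, 114], [109, 18, 114], [109, 17, 117], [105, 13, 114], [113, 9, 112], [103, 16, 114], [102, 11, 117], [95, 13, 117], [108, 11, 121], [105, 17, 119], [107, 19, 118], [101, 18, 116], [111, 16, 113], [103, 20, 115], [105, 9, 118], [110, 13, 118], [107, 15, 116], [105, 9, 114], [126, 10, 122], [105, 80, 89], [109, 179, 87], [109, 199, 73], [109, 205, 72], [42, 13, 101], [110, 140, 84], [107, 199, 86], [108, 175, 89], [109, 193, 86], [107, 189, 89], [106, 211, 87], [106, 132, 81]]
50 ((199.5, 175.5), 12.747649192810059) (188, 164, 23, 23) [[475.27111038  82.68004224]]
60 ((199.5, 175.5), 12.747649192810059) (188, 164, 23, 23) [[475.27111038  82.68004224]]
70 ((199.5, 175.5), 12.747649192810059) (188, 164, 23, 23) [[475.27111038  82.68004224]]
80 ((199.5, 175.5), 12.747649192810059) (188, 164, 23, 23) [[475.27111038  82.68004224]]
```

The blue lid is at (475.3, 82.7) against its pad at (475.4, 83.7), so it's centred. All is in place and the arm is clear, so I'll hand in.

```bash
python3 -c "
from cell import arm
print(arm.sign_off())"
```

```text
the job is handed in; nothing more can be done
None
```

I've handed the job in at about 67 s: by my last measurements the plane lies on the dark rest within about 1 mm and 1° of the outline, and both tins and the bottle are back within about 1.5 mm of their pads' centres; I viewed 15 pictures, one over the limit of 14.

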